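# Close the dice box with its thin lid

## Robot

A 6-joint arm with a two-finger parallel gripper is mounted at the origin on the work surface. World frame = base frame: x ahead of the robot, y to its left, z up, the work surface at z = 0. Lengths are in m, angles in rad, forces in N, time in s.
With the tool pointing down it reaches from about 0.375 to 0.975 m from the base axis. Payload 3.8 kg.
Tool frame: the origin (TCP) lies at the very end of the fingers, on their centre line; the grasp point (between the pads) lies 19 mm behind it; y points along the fingers, z is the direction in which the jaws open and shut, and the axes are right-handed (so a half turn about y gives the same grasp; the last joint's range is limited). The gripper opens to 85 mm and grips with 20 to 120 N. Pads are 22 mm wide; open, the fingers measure 114 mm over their backs; the gripper's body (76 mm by 85 mm) begins 54 mm behind the grasp point. The pads swing forward as they close: fully open they stand 13 mm farther back than shut.
Start: joints at [-1.149, 0.264, 1.604, -0, 1.274, -0.037], TCP at [0.299, -0.605, 0.231] pointing down, gripper open.
Joint ranges: [-2.63, 2.63], [-0.94, 2.18], [0.31, 2.57], [-1.31, 4.45], [0, 2.66], [-2.55, 2.55]. Speed limits (rad/s): [2.57, 2.57, 3.14, 3.14, 3.14, 3.14].

## Interface

Orientations are given as [roll, pitch, yaw] about the fixed x, y, z axes, in that order (R = Rz(yaw) Ry(pitch) Rx(roll)).
In Python, from plant import sense, snapshot, camera_info, finish_job gives the robot as it stands.
- The arm moves only by the tool move_arm, never from a script. Its argument "series" is a list of rows, each an object of numbers: "dx", "dy", "dz": the shift along the tool's x, y, z in cm; "ax", "ay", "az": the turn, a rotation vector about the tool's x, y, z in rad; "gripper": the finger opening in cm, from 0 to 8.54. In form: [{"dx": .., "dy": .., "dz": .., "ax": .., "ay": .., "az": .., "gripper": ..}, ...]. A call has 1 to 8 rows; each row is the pose to reach, as a shift and turn from the pose measured when the call began, along the tool's axes at that moment; what a row does not reach only later rows make up. A row lasts 1/12 s, in which the tool goes at most 41.7 mm and 7.16 degrees, less where a joint would pass 70% of its speed; a pose out of reach is approached as far as the arm can. A call with a gripper value outside its range is refused whole. The fingers move at their own pace and stop on an object; "squeeze" is the grip in N (left out, the last holds). Time passes only in rows, so rows that repeat a pose let the fingers close. It gives the time, the measured TCP pose, the force and the opening at its end, in the units of the state.
- sense(): the state, without advancing time (a new reading comes with each control period).
- snapshot(name): name is "side" or "top"; returns (picture, depth): 400x640x3 uint8, blue, green, red; 400x640 float32, m along the optical axis (not along the pixel's ray), 0 where there is no reading.
- camera_info(name): a dict with "K" (3x3 intrinsics, pixels), "k1" (the pictures are not rectified: a ray, as slopes to the right and down, at radius r is drawn at 1 + k1 r^2 times it, then the intrinsics apply), "pose" (4x4, takes a point from camera to world coordinates). Camera axes: x right, y up, looking along -z (the intrinsics and any distortion apply to the point x, -y, -z); pixel columns grow to the right and rows downward; lengths in m; the calibration is good to about 2 mm. A picture is of the moment at which its call begins. camera_info takes no time and is no camera call.
- finish_job(): hands the job in, once; it reports no verdict.
The state is a dict: "clock": time; "qpos": joint angles; "qvel": joint speeds; "tau": joint torques, N m; "ee_pos": TCP position; "eef_rot": TCP orientation; "contact_force": force on the tool from outside, world axes, zero at the start; "ft_torque": the same for the moment, N m; "finger_gap": opening from 0.0 (shut) to 1.0 (fully open).
Only numpy, scipy, OpenCV 4.12 (cv2) and the standard library are available. Lean on these libraries where they do the work, as an engineer would, in place of code of your own. Each camera call takes 0.05 s, during which the arm holds its last target.

## Task

Put the thin yellow lid on the green dice box. It is too thin to pick up where it lies, so slide it towards you over the front edge of the white shelf until its front end sticks out a few centimetres, pinch it by that end, lift it and lay it centred on the wooden block; let go, take it again by its middle and lower it into the box at the finger notches until it lies flat and fully down inside the rim. Do not let the lid fall onto the bench, and leave the other things on the bench where they are.

Things in the scene. Friction and masses are not known exactly. Their poses are not given: they have to be found in the camera images.
- lid: loose flat yellow lid, 180 mm long (its x), 64 mm wide (y), 3 mm thick, about 45 g, both ends and faces alike; origin at the centre of its underside, z up. Starts flat on the white shelf, -x end towards the shelf's front edge, within 0.1 rad of the shelf's x. Closed fingertips pressing a few newtons on the part over the shelf drag it without slipping; it tips off if over half sticks out
- lid_end (a point): middle of the lid's -x end (the end towards the robot), at half thickness, 90 mm from the lid's centre
- riser: fixed low white shelf, flat top 260 mm (x) by 140 mm (y), 70 mm above the bench, no rim; origin on the bench under its centre. Its front edge is the 140 mm edge at x = -130 mm of its frame, facing the robot; free space before it down to the bench
- riser_edge (a point): middle of the shelf's front edge, on its top surface
- block: fixed brown wooden candle block, 100 mm (x) by 40 mm (y), 55 mm high, flat top; origin on the bench under its centre. The lid laid along it sticks out 12 mm at each long side, so that its middle can be taken from above by its two long sides
- dicebox: fixed green open box, 206 (x) by 90 mm (y), rim 60 mm high, walls 8 mm, opening 190 by 74 mm (5 mm clearance round the lid, either way round). Lid lies on two brown end ledges, 25 mm long in x, tops 50 mm above the bench. Finger notches in the middle of both long walls, 52 mm wide in x, open from the rim down to 18 mm above the bench. Origin on the bench under its centre
- tealight: loose round glass tealight holder, 72 mm wide, 65 mm high; origin at the centre of its underside; leave alone
- dicecup: loose blue plastic dice cup, 80 mm wide, 95 mm high; origin at the centre of its underside; leave alone
- toycar: loose red toy car, 95 mm long, 48 mm high; origin at the centre of its underside; leave alone
- phonestand: loose aluminium phone stand, 90 by 70 mm, about 100 mm high; origin at the centre of its underside; leave alone
- remote: loose grey remote control, 150 by 42 by 18 mm; origin at the centre of its underside; leave alone
Things that resemble listed ones, but are neither listed nor needed, are in the scene too. There is more than one size of the lid; the job needs the smallest.

How it is judged:
On the way, in this order (a step that is already met when the one before it is completed fails the run):
1. the lid lies flat on the shelf with its front end sticking out at least 25 mm over the front edge (x of lid_end in the frame of riser below -0.155 m and x of lid in the frame of riser above -0.13 m and z of lid in the frame of riser between 0.066 and 0.075 m and angle between lid's own z axis and vertical below 0.06 rad), for 0.1 s.
2. the lid is held by the end that stuck out (at least 25 mm from its middle) and lifted at least 15 mm off the shelf (contact force between the fingers and lid above 1 N and height (world z) of lid above 0.085 m and x of the grasp point in the frame of lid below -0.025 m), for 0.1 s.
3. the lid lies flat on the wooden block, its middle within 35 mm of the block's, let go and at rest (contact force between the fingers and lid below 0.1 N and z of lid in the frame of block between 0.051 and 0.059 m and horizontal distance between lid and block below 0.035 m and angle between lid's own z axis and vertical below 0.06 rad and linear speed of lid below 0.02 m/s), for 0.2 s.
4. held by its middle (within 25 mm), the lid is lowered into the box to within 12 mm of its ledges (contact force between the fingers and lid above 1 N and horizontal distance between the grasp point and lid below 0.025 m and z of lid in the frame of dicebox below 0.062 m and horizontal distance between lid and dicebox below 0.015 m).
At the end, for the whole second after the job is handed in: The lid lies flat (within 0.04 rad) on both ledges inside the box's rim: underside 50 mm above the bench within 3 mm, centred within 12 mm, long side along the box within 0.12 rad, let go and at rest (z of lid in the frame of dicebox between 0.047 and 0.053 m and horizontal distance between lid and dicebox below 0.012 m and angle between the x axis of lid and the x axis of dicebox, either way round below 0.12 rad and angle between lid's own z axis and vertical below 0.04 rad and contact force between the fingers and lid below 0.1 N and linear speed of lid below 0.02 m/s and angular speed of lid below 0.1 rad/s); the robot touches nothing.
It fails at once if the lid fell onto the bench or the floor (height (world z) of lid below 0.03 m).
It fails at once if the tealight holder, dice cup, toy car, phone stand or remote control was pushed more than 30 mm or tipped over (distance of any of tealight, dicecup, toycar, phonestand, remote from where it was at the start of the episode above 0.03 m or angle between any of tealight, dicecup, toycar, phonestand, remote's own z axis and vertical above 0.4 rad).
It also fails if it takes over 58 s, if anything falls off the work surface, if the arm or the gripper's body presses on something with over 40 N, if the wrist force passes 120 N, or if a joint passes its speed limit or range.

## Working session

There is one attempt and no reset: what is moved stays moved. The work goes in short steps, Python scripts to look and compute and a tool call to move; the robot and the scene stay as the last step left them, time stands still between calls to the robot, and variables do not carry over. Pictures are saved under pics/ and viewed, and the job is handed in when it is done.

Besides the shell and the picture viewer there is one more tool, called after ">>>" by a JSON object that holds its "api" and its "payload". move_arm: Moves the arm, as the interface text tells. Its arguments: {"type":"object","properties":{"series":{"type":"array"},"squeeze":{"type":"number"}},"required":["series"]}

```bash
ls; mkdir -p pics
python3 - <<'E'
from plant import *
import cv2, numpy as np
print(sense())
for n in ("side","top"):
    p,d=snapshot(n); cv2.imwrite(f"pics/{n}0.png",p); np.save(f"pics/{n}0.npy",d); np.save(f"pics/{n}0_img.npy",p)
    c=camera_info(n); print(n,c)
E
```

```text
pics
{'clock': 0.0, 'qpos': array([-1.14889870e+00,  2.64764718e-01,  1.60537649e+00, -3.24834084e-05,
        1.27367771e+00, -3.69108988e-02]), 'qvel': array([-0.00011206,  0.00057606,  0.00019512,  0.0001066 , -0.0003251 ,
        0.00013058]), 'tau': array([-2.83816764e-03, -5.15127432e+01, -3.67310894e+01, -5.16756718e-04,
        1.30512955e-02,  3.30110254e-06]), 'ee_pos': array([ 0.29862904, -0.60453894,  0.22995287]), 'eef_rot': array([-1.57302223e+00,  5.11371518e-05, -2.68277464e+00]), 'contact_force': array([-0.36746324,  0.10333501,  0.43231766]), 'ft_torque': array([ 0.05841418, -0.05967415,  0.01025416]), 'finger_gap': 1.001250985792372}
side {'K': array([[371.81422251,   0.        , 323.99350885],
       [  0.        , 371.81422251, 204.83108342],
       [  0.        ,   0.        ,   1.        ]]), 'k1': -0.06146501494298805, 'pose': array([[-0.99478636,  0.0629617 , -0.08022415,  0.43631875],
       [-0.10168477, -0.67228511,  0.73327548,  0.72075205],
       [-0.00776523,  0.73761003,  0.67518231,  0.74749476],
       [ 0.        ,  0.        ,  0.        ,  1.        ]])}
top {'K': array([[451.17078605,   0.        , 310.93681863],
       [  0.        , 451.17078605, 193.47670254],
       [  0.        ,   0.        ,   1.        ]]), 'k1': 0.019397455976679932, 'pose': array([[ 0.00654018,  0.98405999, -0.17771651,  0.27485572],
       [-0.99995907,  0.00754699,  0.00498985,  0.01637764],
       [ 0.00625153,  0.1776766 ,  0.98406907,  1.50174692],
       [ 0.        ,  0.        ,  0.        ,  1.        ]])}
```

View pics/top0.png

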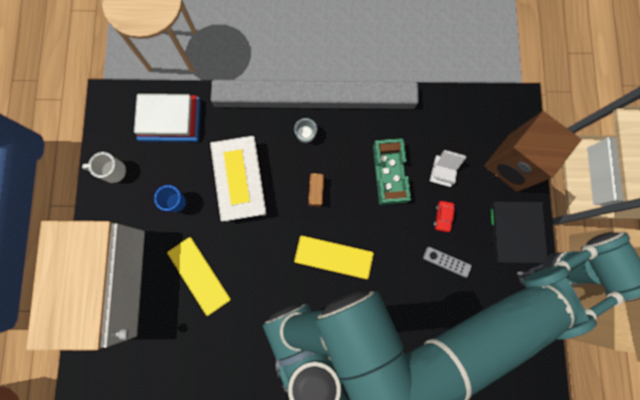

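View pics/side0.png

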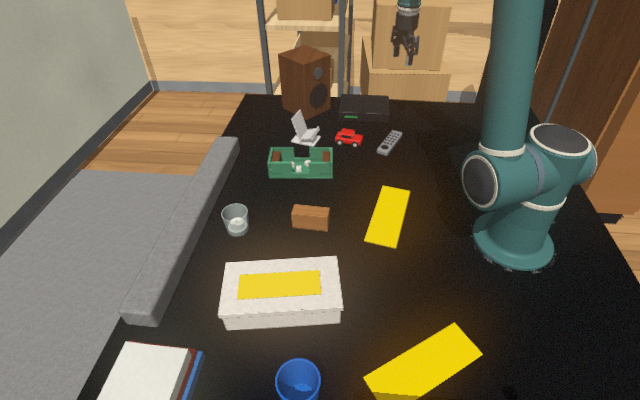

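The top view shows three yellow plates that could be the lid: (237,177) on the white shelf, and bigger ones at (333,257) and (199,275) on the bench. By the description the lid is the one on the shelf at (237,177). Next I measure it and check it in a close crop.

```bash
cat > h.py <<'E'
import numpy as np, cv2
from plant import *
def rays(n,uv):
    c=camera_info(n);K=c["K"];k=c["k1"]
    uv=np.asarray(uv,float).reshape(-1,1,2)
    s=cv2.undistortPoints(uv,K,np.array([k,0,0,0.]),None,None).reshape(-1,2)
    d=np.c_[s[:,0],-s[:,1],-np.ones(len(s))]
    return c["pose"][:3,3], d@c["pose"][:3,:3].T
def onplane(n,uv,z):
    o,d=rays(n,uv); return o+d*((z-o[2])/d[:,2])[:,None]
def blob(img,lo,hi,near=None,roi=None):
    hsv=cv2.cvtColor(img,cv2.COLOR_BGR2HSV)
    m=cv2.inRange(hsv,np.array(lo),np.array(hi))
    if roi is not None:
        z=np.zeros_like(m);x0,y0,x1,y1=roi;z[y0:y1,x0:x1]=255;m&=z
    cs,_=cv2.findContours(m,cv2.RETR_EXTERNAL,cv2.CHAIN_APPROX_NONE)
    return max(cs,key=cv2.contourArea),m
def rect(n,cnt,z):
    P=onplane(n,cnt.reshape(-1,2),z)[:,:2].astype(np.float32)*1000
    (c,s,a)=cv2.minAreaRect(P)
    if s[0]<s[1]: s=(s[1],s[0]);a+=90
    a=(a+90)%180-90
    return np.round(c,1),np.round(s,1),round(float(a),2)
E
python3 - <<'E'
from h import *
T=np.load("pics/top0_img.npy");S=np.load("pics/side0_img.npy")
dT=np.load("pics/top0.npy");dS=np.load("pics/side0.npy")
for n,im,r in (("top",T,(205,130,270,225)),("side",S,(210,250,350,335))):
    c,m=blob(im,(20,120,80),(35,255,255),roi=r);print(n,"lid",rect(n,c,.073))
for r,im in (((160,230,240,320),T),((285,230,380,285),T)):
    c,m=blob(im,(20,120,80),(35,255,255),roi=r);print("other",rect("top",c,.003))
c,m=blob(T,(0,0,110),(179,90,255),roi=(205,130,272,225));print("shelf",rect("top",c,.07),cv2.contourArea(c))
print("depth z lid", )
o,d=rays("top",[[237,177],[316,188],[253,205]]);
for (u,v),dd in zip([[237,177],[316,188],[253,205]],d): print((o+dd*dT[v,u]).round(4))
c,m=blob(T,(5,80,40),(18,255,255),roi=(300,165,335,215));print("block",rect("top",c,.055))
c,m=blob(T,(60,60,20),(90,255,255),roi=(365,130,420,210));print("box",rect("top",c,.06))
im=cv2.resize(T[120:230,200:430],None,fx=3.4,fy=3.4,interpolation=cv2.INTER_CUBIC);cv2.imwrite("pics/crop1.png",im)
im=cv2.resize(S[130:340,200:430],None,fx=2.8,fy=2.8,interpolation=cv2.INTER_CUBIC);cv2.imwrite("pics/crop2.png",im)
E
```

```text
top lid (array([587. , 251.4]), array([175.4,  58.8]), 10.03)
side lid (array([588.8, 252.4]), array([179. ,  64.7]), 9.94)
other (array([271.5, 375.1]), array([253.1,  96.6]), 34.99)
other (array([334.4, -66.8]), array([253. ,  95.4]), 77.48)
shelf (array([584.7, 248.2]), array([266.5, 147.9]), 10.02) 3553.5
depth z lid
[0.5855 0.2489 0.0715]
[ 0.5544 -0.0074  0.0551]
[0.4951 0.1952 0.0655]
block (array([551. ,  -5.9]), array([114. ,  49.7]), -3.21)
box (array([ 613.5, -253.9]), array([223.4, 111.9]), 4.89)
```

View pics/crop1.png

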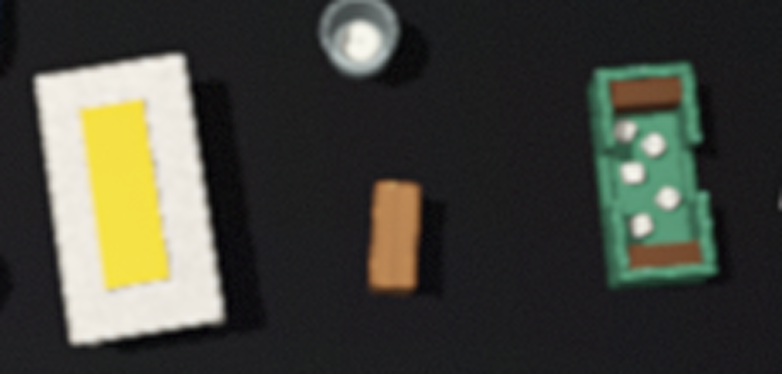

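View pics/crop2.png

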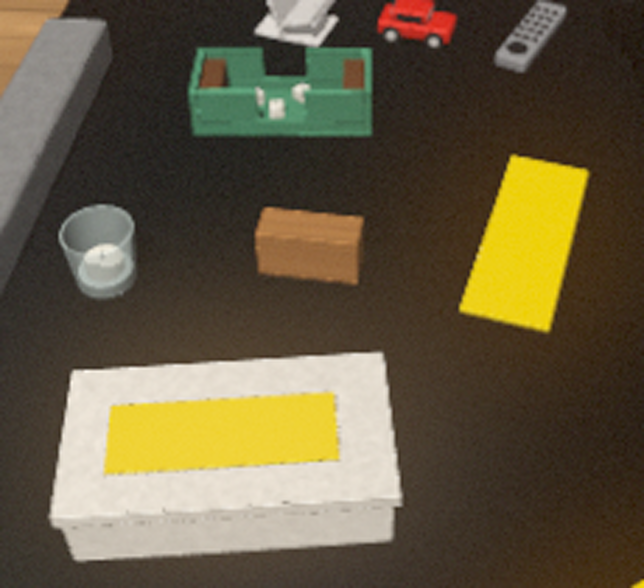

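The crops confirm it: the shelf plate measures about 179x65 mm, while the two on the bench measure 253x96 mm. So the lid is at crop1 (125,195). Next I refine the block, box and shelf outlines with the depth heights.

```bash
cat >> h.py <<'E'
def cloud(n,d):
    v,u=np.mgrid[0:400,0:640]; o,r=rays(n,np.c_[u.ravel(),v.ravel()])
    P=o+r*d.ravel()[:,None]; P[d.ravel()==0]=np.nan
    return P.reshape(400,640,3)
E
python3 - <<'E'
from h import *
for n in("top","side"):
    d=np.load(f"pics/{n}0.npy");P=cloud(n,d)
    for nm,c,R,z in (("shelf",(.585,.248),.17,.07),("block",(.551,-.006),.08,.055),("box",(.613,-.254),.14,.06)):
        near=np.hypot(P[...,0]-c[0],P[...,1]-c[1])<R
        zz=P[...,2][near]; m=near&(abs(P[...,2]-z)<.006)
        # project those pixels onto plane
        v,u=np.nonzero(m); q=onplane(n,np.c_[u,v],z)[:,:2].astype(np.float32)*1000
        (cc,s,a)=cv2.minAreaRect(q)
        if s[0]<s[1]: s=s[::-1];a+=90
        a=(a+90)%180-90
        print(n,nm,np.round(cc,1),np.round(s,1),round(a,2),len(q),"zmed",np.round(np.nanmedian(P[...,2][m]),4), "std",np.nanstd(P[...,2][m]).round(4))
    for nm,c in (("tealight",(305,130)),):
        pass
T=np.load("pics/top0_img.npy")
for nm,uv,z in (("tealight",(305,131),.065),("cup",(169,198),.095),("car",(445,216),.04),("phone",(448,168),.05),("remote",(447,262),.018)):
    print(nm,onplane("top",[uv],z)[0].round(3))
S=np.load("pics/side0_img.npy")
cv2.imwrite("pics/c3.png",cv2.resize(S[140:240,220:350],None,fx=6,fy=6,interpolation=cv2.INTER_CUBIC))
cv2.imwrite("pics/c4.png",cv2.resize(T[130:215,300:420],None,fx=6.5,fy=6.5,interpolation=cv2.INTER_CUBIC))
E
```

```text
top shelf [583.8 249.5] [261.  139.9] 10.06 3102 zmed 0.0706 std 0.0028
top block [552.1  -4.9] [100.5  39.7] -3.1 349 zmed 0.0547 std 0.0027
top box [ 615.7 -256.8] [207.5  94.2] 5.08 382 zmed 0.0593 std 0.0029
side shelf [586.5 250.5] [259.5 144.8] 10.15 6342 zmed 0.0704 std 0.0019
side block [553.6  -3.5] [97.1 46.2] -3.45 411 zmed 0.0554 std 0.0018
side box [ 619.4 -253.4] [200.5  95. ] 5.04 349 zmed 0.0599 std 0.0024
tealight [0.745 0.03  0.065]
cup [0.511 0.456 0.095]
car [ 0.468 -0.429  0.04 ]
phone [ 0.626 -0.443  0.05 ]
remote [ 0.32  -0.435  0.018]
```

View pics/c3.png

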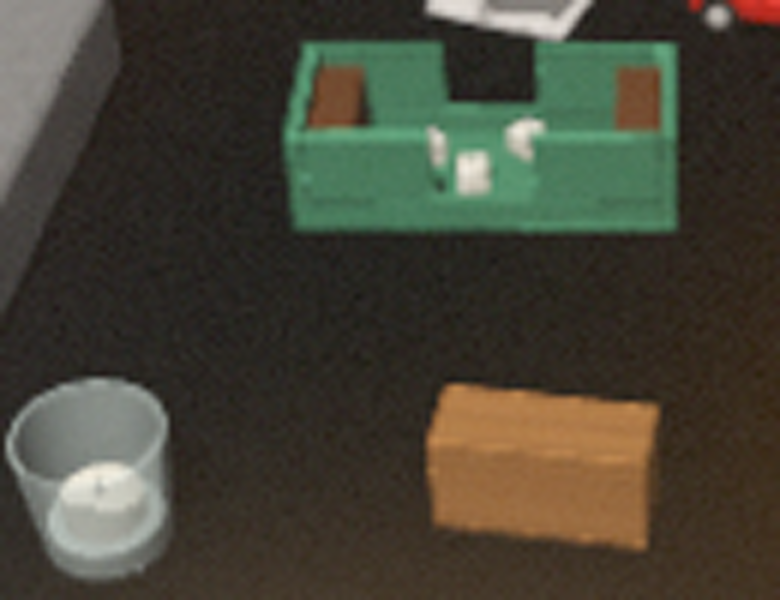

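View pics/c4.png

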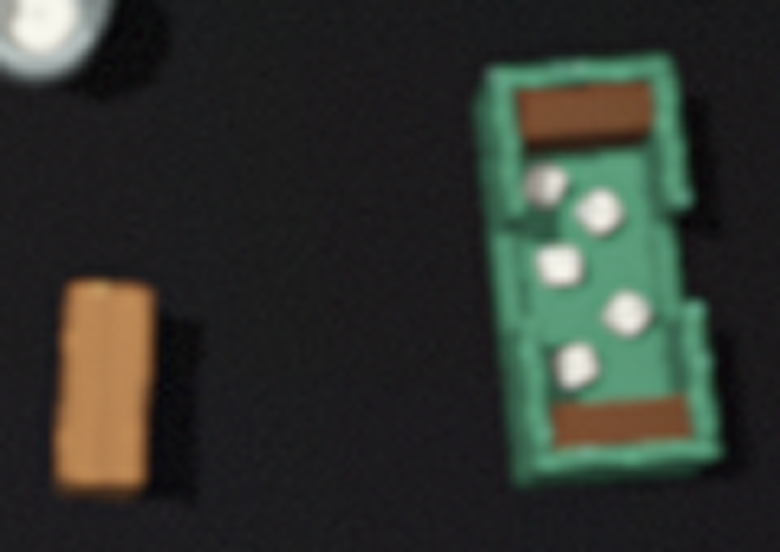

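Run:
```python
from h import *
def pt(n,c,f,off,z): return onplane(n,[[(a+.5)/f-.5+off[0],(b+.5)/f-.5+off[1]] for a,b in c],z)[:,:2]*1000
def rep(nm,q):
    c=q.mean(0); e=[np.linalg.norm(q[(i+1)%4]-q[i]).round(1) for i in range(4)]
    i=np.argmax(e[:2]); l=(q[(i+1)%4]-q[i])-(q[(i+3)%4]-q[(i+2)%4]); print(nm,c.round(1),e,np.degrees(np.arctan(l[1]/l[0])).round(2))
rep("block side",pt("side",[(450,383),(657,405),(650,462),(432,445)],6,(220,140),.055))
rep("block top",pt("top",[(65,283),(153,287),(146,487),(57,485)],6.5,(300,130),.055))
rep("box top",pt("top",[(487,70),(668,57),(720,455),(533,480)],6.5,(300,130),.06))
rep("box side",pt("side",[(302,43),(677,43),(678,133),(287,136)],6,(220,140),.06))
```

```text
block side [552.4  -6.7] [np.float64(96.8), np.float64(37.4), np.float64(98.4), np.float64(41.7)] -2.25
block top [551.8  -6.6] [np.float64(44.5), np.float64(102.3), np.float64(44.4), np.float64(103.4)] -1.83
box top [ 615.4 -256.7] [np.float64(92.9), np.float64(207.0), np.float64(94.4), np.float64(212.6)] 5.33
box side [ 618.  -259.7] [np.float64(207.4), np.float64(84.3), np.float64(204.9), np.float64(87.3)] 5.46
```

Measured positions:

| Thing | World x, y (m) | Yaw |
|---|---|---|
| shelf | (.585, .250) | 10° |
| lid | (.588, .252) | 10° |
| block | (.552, -.005) | -3° |
| box | (.6165, -.2565) | 5.1° |

Sizes and heights match the description to within a few mm.

Plan: keep the tool pointing down throughout. Drag the lid with shut fingers, grip the overhanging end by its long sides, and lay it on the block. Then grip the middle the same way and lower it into the box.

```bash
cat > go.py <<'E'
import sys,numpy as np
from plant import sense
from scipy.spatial.transform import Rotation as Rt
def go(x,y,z,yaw):
    s=sense(); R0=Rt.from_euler("xyz",s["eef_rot"]); p=s["ee_pos"]
    T=Rt.from_euler("xyz",[-np.pi/2,0,yaw])
    d=R0.inv().apply(np.array([x,y,z])-p)*100; r=(R0.inv()*T).as_rotvec()
    print("clock",round(s["clock"],2),"pos",p.round(4),"rpy",s["eef_rot"].round(3),"F",s["contact_force"].round(1),"gap",round(s["finger_gap"],3))
    print("dxyz cm",d.round(2),"axyz",r.round(3))
if __name__=="__main__": go(*map(float,sys.argv[1:5]))
E
python3 go.py .608 .2555 .2 -2.966
```

```text
clock 0.1 pos [ 0.2987 -0.6046  0.2301] rpy [-1.573  0.    -2.683] F [-0.1  0.3  1. ] gap 1.002
dxyz cm [-65.82   3.14 -63.41] axyz [0.002 0.283 0.   ]
```

>>> {"api": "move_arm", "payload": {"series": [{"dx":-65.8,"dy":0,"dz":-63.4,"ay":0.283,"gripper":0},{"dx":-65.8,"dy":0,"dz":-63.4,"ay":0.283,"gripper":0},{"dx":-65.8,"dy":0,"dz":-63.4,"ay":0.283,"gripper":0},{"dx":-65.8,"dy":0,"dz":-63.4,"ay":0.283,"gripper":0},{"dx":-65.8,"dy":0,"dz":-63.4,"ay":0.283,"gripper":0},{"dx":-65.8,"dy":0,"dz":-63.4,"ay":0.283,"gripper":0},{"dx":-65.8,"dy":0,"dz":-63.4,"ay":0.283,"gripper":0},{"dx":-65.8,"dy":0,"dz":-63.4,"ay":0.283,"gripper":0}], "squeeze": 40}}

```text
schema error: expected keys dx, dy, dz, ax, ay, az, gripper
```

```bash
python3 go.py .608 .2555 .2 -2.966
```

```text
clock 0.1 pos [ 0.2987 -0.6046  0.2301] rpy [-1.573  0.    -2.683] F [-0.1  0.3  1. ] gap 1.002
dxyz cm [-65.82   3.14 -63.41] axyz [0.002 0.283 0.   ]
```

>>> {"api": "move_arm", "payload": {"series": [{"dx":-65.8,"dy":0,"dz":-63.4,"ax":0,"ay":0.283,"az":0,"gripper":0},{"dx":-65.8,"dy":0,"dz":-63.4,"ax":0,"ay":0.283,"az":0,"gripper":0},{"dx":-65.8,"dy":0,"dz":-63.4,"ax":0,"ay":0.283,"az":0,"gripper":0},{"dx":-65.8,"dy":0,"dz":-63.4,"ax":0,"ay":0.283,"az":0,"gripper":0},{"dx":-65.8,"dy":0,"dz":-63.4,"ax":0,"ay":0.283,"az":0,"gripper":0},{"dx":-65.8,"dy":0,"dz":-63.4,"ax":0,"ay":0.283,"az":0,"gripper":0},{"dx":-65.8,"dy":0,"dz":-63.4,"ax":0,"ay":0.283,"az":0,"gripper":0},{"dx":-65.8,"dy":0,"dz":-63.4,"ax":0,"ay":0.283,"az":0,"gripper":0}], "squeeze": 40}}

```text
clock: 0.77
ee_pos: [0.4115, -0.2893, 0.2309]
eef_rot: [-1.573, -0.001, -2.966]
contact_force: [0.7, 0.3, -0.3]
finger_gap: 0.001
```

```bash
python3 go.py .608 .2555 .2 -2.966
```

```text
clock 0.77 pos [ 0.4115 -0.2893  0.2309] rpy [-1.573e+00 -1.000e-03 -2.966e+00] F [ 0.7  0.3 -0.3] gap 0.001
dxyz cm [-28.86   3.19 -50.21] axyz [ 0.002 -0.     0.001]
```

>>> {"api": "move_arm", "payload": {"series": [{"dx":-28.9,"dy":3.2,"dz":-50.2,"ax":0,"ay":0,"az":0,"gripper":0},{"dx":-28.9,"dy":3.2,"dz":-50.2,"ax":0,"ay":0,"az":0,"gripper":0},{"dx":-28.9,"dy":3.2,"dz":-50.2,"ax":0,"ay":0,"az":0,"gripper":0},{"dx":-28.9,"dy":3.2,"dz":-50.2,"ax":0,"ay":0,"az":0,"gripper":0},{"dx":-28.9,"dy":3.2,"dz":-50.2,"ax":0,"ay":0,"az":0,"gripper":0},{"dx":-28.9,"dy":3.2,"dz":-50.2,"ax":0,"ay":0,"az":0,"gripper":0},{"dx":-28.9,"dy":3.2,"dz":-50.2,"ax":0,"ay":0,"az":0,"gripper":0},{"dx":-28.9,"dy":3.2,"dz":-50.2,"ax":0,"ay":0,"az":0,"gripper":0}]}}

```text
clock: 1.43
ee_pos: [0.5242, 0.0238, 0.213]
eef_rot: [-1.573, -0.001, -2.966]
contact_force: [-0.2, -0.9, 0.8]
finger_gap: -0.001
```

>>> {"api": "move_arm", "payload": {"series": [{"dx":-14.5,"dy":0,"dz":-25,"ax":0,"ay":0,"az":0,"gripper":0},{"dx":-14.5,"dy":0,"dz":-25,"ax":0,"ay":0,"az":0,"gripper":0},{"dx":-14.5,"dy":0,"dz":-25,"ax":0,"ay":0,"az":0,"gripper":0},{"dx":-14.5,"dy":0,"dz":-25,"ax":0,"ay":0,"az":0,"gripper":0},{"dx":-14.5,"dy":0,"dz":-25,"ax":0,"ay":0,"az":0,"gripper":0},{"dx":-14.5,"dy":0,"dz":-25,"ax":0,"ay":0,"az":0,"gripper":0},{"dx":-14.5,"dy":0,"dz":-25,"ax":0,"ay":0,"az":0,"gripper":0},{"dx":-14.5,"dy":0,"dz":-25,"ax":0,"ay":0,"az":0,"gripper":0}]}}

```text
clock: 2.1
ee_pos: [0.6243, 0.3022, 0.2119]
eef_rot: [-1.576, -0.0, -2.962]
contact_force: [-0.0, -0.5, -0.5]
finger_gap: 0.003
```

```bash
python3 go.py .608 .2555 .09 -2.966
```

```text
clock 2.1 pos [0.6243 0.3022 0.2119] rpy [-1.576 -0.    -2.962] F [-0.  -0.5 -0.5] gap 0.003
dxyz cm [ 2.43 12.17  4.38] axyz [0.006 0.004 0.   ]
```

>>> {"api": "move_arm", "payload": {"series": [{"dx":2.4,"dy":4,"dz":4.4,"ax":0.005,"ay":0.004,"az":0,"gripper":0},{"dx":2.4,"dy":8,"dz":4.4,"ax":0.005,"ay":0.004,"az":0,"gripper":0},{"dx":2.4,"dy":12.1,"dz":4.4,"ax":0.005,"ay":0.004,"az":0,"gripper":0},{"dx":2.4,"dy":12.1,"dz":4.4,"ax":0.005,"ay":0.004,"az":0,"gripper":0},{"dx":2.4,"dy":12.1,"dz":4.4,"ax":0.005,"ay":0.004,"az":0,"gripper":0},{"dx":2.4,"dy":12.1,"dz":4.4,"ax":0.005,"ay":0.004,"az":0,"gripper":0}]}}

```text
clock: 2.6
ee_pos: [0.6082, 0.2552, 0.0905]
eef_rot: [-1.571, -0.002, -2.966]
contact_force: [-0.5, -0.5, 0.7]
finger_gap: -0.0
```

```bash
python3 go.py .608 .2555 .073 -2.966
python3 - <<'E'
from h import *
p,d=snapshot("side"); cv2.imwrite("pics/s1.png",p)
E
```

```text
clock 2.6 pos [0.6082 0.2552 0.0905] rpy [-1.571e+00 -2.000e-03 -2.966e+00] F [-0.5 -0.5  0.7] gap -0.0
dxyz cm [ 0.02  1.75 -0.03] axyz [0.    0.    0.002]
```

View pics/s1.png

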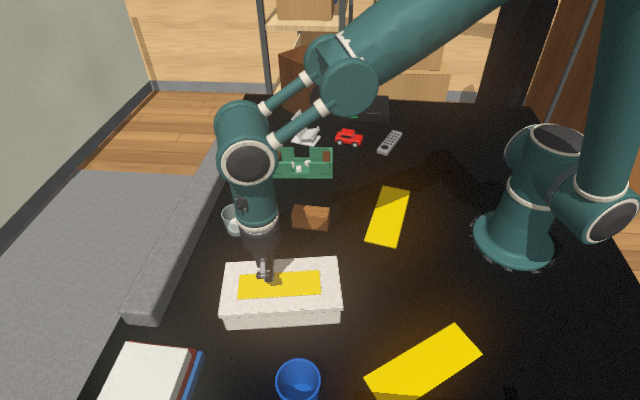

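The shut fingers hang just above the lid at (265,280), a little to the far side of its middle. I descend in small steps and watch the force.

>>> {"api": "move_arm", "payload": {"series": [{"dx":0,"dy":1.2,"dz":0,"ax":0,"ay":0,"az":0,"gripper":0},{"dx":0,"dy":1.5,"dz":0,"ax":0,"ay":0,"az":0,"gripper":0},{"dx":0,"dy":1.7,"dz":0,"ax":0,"ay":0,"az":0,"gripper":0},{"dx":0,"dy":1.75,"dz":0,"ax":0,"ay":0,"az":0,"gripper":0}]}}

```text
clock: 2.98
ee_pos: [0.6102, 0.2562, 0.0756]
eef_rot: [-1.572, 0.003, -2.965]
contact_force: [-0.1, 0.5, 0.5]
finger_gap: 0.005
```

>>> {"api": "move_arm", "payload": {"series": [{"dx":0,"dy":0.1,"dz":0,"ax":0,"ay":0,"az":0,"gripper":0},{"dx":0,"dy":0.1,"dz":0,"ax":0,"ay":0,"az":0,"gripper":0}]}}

```text
clock: 3.15
ee_pos: [0.6104, 0.2564, 0.0749]
eef_rot: [-1.572, 0.004, -2.965]
contact_force: [-0.7, -0.9, -0.4]
finger_gap: -0.001
```

>>> {"api": "move_arm", "payload": {"series": [{"dx":0,"dy":0.25,"dz":0,"ax":0,"ay":0,"az":0,"gripper":0},{"dx":0,"dy":0.25,"dz":0,"ax":0,"ay":0,"az":0,"gripper":0},{"dx":0,"dy":0.25,"dz":0,"ax":0,"ay":0,"az":0,"gripper":0}]}}

```text
clock: 3.4
ee_pos: [0.611, 0.2567, 0.0731]
eef_rot: [-1.573, 0.005, -2.965]
contact_force: [-0.1, 1.2, 2.6]
finger_gap: -0.001
```

>>> {"api": "move_arm", "payload": {"series": [{"dx":0,"dy":0.2,"dz":0,"ax":0,"ay":0,"az":0,"gripper":0},{"dx":0,"dy":0.2,"dz":0,"ax":0,"ay":0,"az":0,"gripper":0}]}}

```text
clock: 3.57
ee_pos: [0.611, 0.2567, 0.0731]
eef_rot: [-1.573, 0.005, -2.965]
contact_force: [-5.4, -1.4, 11.2]
finger_gap: 0.002
```

>>> {"api": "move_arm", "payload": {"series": [{"dx":0.3,"dy":0.2,"dz":0,"ax":0,"ay":0,"az":0,"gripper":0},{"dx":0.8,"dy":0.2,"dz":0,"ax":0,"ay":0,"az":0,"gripper":0},{"dx":1.4,"dy":0.2,"dz":0,"ax":0,"ay":0,"az":0,"gripper":0},{"dx":2,"dy":0.2,"dz":0,"ax":0,"ay":0,"az":0,"gripper":0},{"dx":2.6,"dy":0.2,"dz":0,"ax":0,"ay":0,"az":0,"gripper":0},{"dx":3,"dy":0.2,"dz":0,"ax":0,"ay":0,"az":0,"gripper":0}]}}

```text
clock: 4.07
ee_pos: [0.5838, 0.2522, 0.0731]
eef_rot: [-1.573, 0.011, -2.965]
contact_force: [3.1, 0.1, 5.8]
finger_gap: -0.001
```

```bash
python3 go.py .51 .238 .073 -2.966
python3 - <<'E'
from h import *
p,d=snapshot("side"); cv2.imwrite("pics/s2.png",p)
c,m=blob(p,(20,120,80),(35,255,255),roi=(210,250,350,335));print(rect("side",c,.073))
E
```

```text
clock 4.07 pos [0.5838 0.2522 0.0731] rpy [-1.573  0.011 -2.965] F [3.1 0.1 5.8] gap -0.001
dxyz cm [ 7.51 -0.07  0.1 ] axyz [ 0.003  0.001 -0.011]
(array([561.6, 247.7]), array([178.7,  65.1]), 9.92)
```

View pics/s2.png

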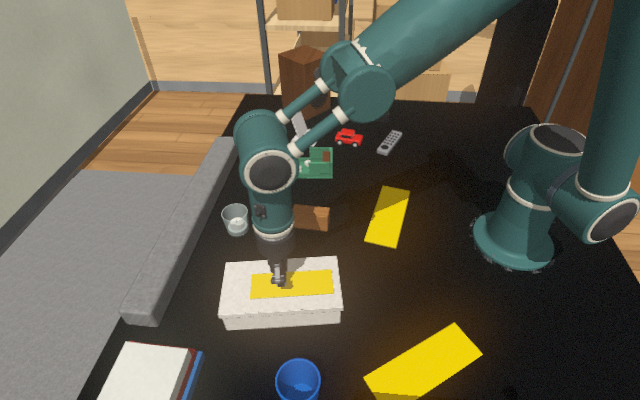

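The lid moved 27 mm along with the fingers, without slip or turning. I continue the drag.

>>> {"api": "move_arm", "payload": {"series": [{"dx":0.7,"dy":0.2,"dz":0,"ax":0,"ay":0,"az":0,"gripper":0},{"dx":1.4,"dy":0.2,"dz":0,"ax":0,"ay":0,"az":0,"gripper":0},{"dx":2.1,"dy":0.2,"dz":0,"ax":0,"ay":0,"az":0,"gripper":0},{"dx":2.8,"dy":0.2,"dz":0,"ax":0,"ay":0,"az":0,"gripper":0},{"dx":3.5,"dy":0.2,"dz":0,"ax":0,"ay":0,"az":0,"gripper":0},{"dx":4,"dy":0.2,"dz":0,"ax":0,"ay":0,"az":0,"gripper":0},{"dx":4,"dy":0.2,"dz":0,"ax":0,"ay":0,"az":0,"gripper":0}]}}

```text
clock: 4.7
ee_pos: [0.5456, 0.2459, 0.0731]
eef_rot: [-1.574, 0.016, -2.965]
contact_force: [2.0, 0.2, 8.5]
finger_gap: -0.004
```

>>> {"api": "move_arm", "payload": {"series": [{"dx":0.7,"dy":0.2,"dz":0,"ax":0,"ay":0,"az":0,"gripper":0},{"dx":1.4,"dy":0.2,"dz":0,"ax":0,"ay":0,"az":0,"gripper":0},{"dx":2.1,"dy":0.2,"dz":0,"ax":0,"ay":0,"az":0,"gripper":0},{"dx":2.8,"dy":0.2,"dz":0,"ax":0,"ay":0,"az":0,"gripper":0},{"dx":3.2,"dy":0.2,"dz":0,"ax":0,"ay":0,"az":0,"gripper":0},{"dx":3.2,"dy":0.2,"dz":0,"ax":0,"ay":0,"az":0,"gripper":0}]}}

```text
clock: 5.2
ee_pos: [0.5163, 0.2412, 0.0731]
eef_rot: [-1.576, 0.022, -2.965]
contact_force: [1.0, -0.2, 8.9]
finger_gap: 0.001
```

```bash
python3 go.py .51 .238 .073 -2.966
python3 - <<'E'
from h import *
p,d=snapshot("side"); cv2.imwrite("pics/s3.png",p)
c,m=blob(p,(20,120,80),(35,255,255),roi=(210,250,390,335));print(rect("side",c,.073))
E
```

```text
clock 5.2 pos [0.5163 0.2412 0.0731] rpy [-1.576  0.022 -2.965] F [ 1.  -0.2  8.9] gap 0.001
dxyz cm [ 0.68 -0.01  0.21] axyz [ 0.005  0.001 -0.022]
(array([493.2, 236.5]), array([180.6,  67.7]), 9.94)
```

View pics/s3.png

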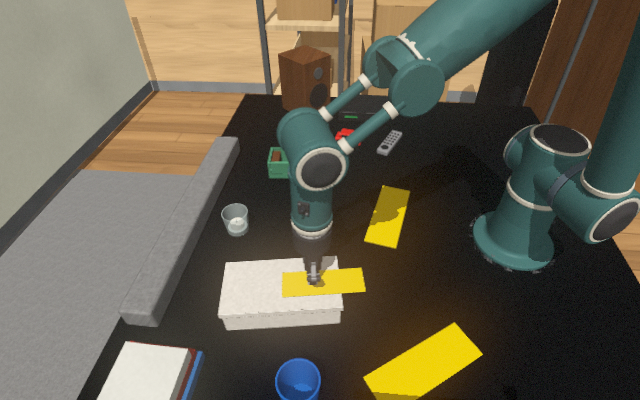

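The lid now overhangs about 53 mm, with its front end at (365,282). Its centre is at (.493,.2365) and it lies flat. Release upward and open.

>>> {"api": "move_arm", "payload": {"series": [{"dx":0,"dy":-0.1,"dz":0,"ax":0,"ay":0,"az":0,"gripper":0},{"dx":0,"dy":-1,"dz":0,"ax":0,"ay":0,"az":0,"gripper":0},{"dx":0,"dy":-4,"dz":0,"ax":0,"ay":0,"az":0,"gripper":0},{"dx":0,"dy":-8,"dz":0,"ax":0,"ay":0,"az":0,"gripper":8.5},{"dx":4,"dy":-8,"dz":0,"ax":0,"ay":0,"az":-0.02,"gripper":8.5},{"dx":8,"dy":-8,"dz":0,"ax":0,"ay":0,"az":-0.02,"gripper":8.5},{"dx":8,"dy":-8,"dz":0,"ax":0,"ay":0,"az":-0.02,"gripper":8.5}]}}

```text
clock: 5.83
ee_pos: [0.4268, 0.2236, 0.1483]
eef_rot: [-1.574, -0.01, -2.964]
contact_force: [-0.8, -0.5, -1.6]
finger_gap: 0.563
```

```bash
python3 go.py .432 .226 .1 -2.966
python3 - <<'E'
from h import *
p,d=snapshot("side"); cv2.imwrite("pics/s4.png",p[200:340,200:420])
cv2.imwrite("pics/s4.png",cv2.resize(p[160:340,180:440],None,fx=3,fy=3))
c,m=blob(p,(20,120,80),(35,255,255),roi=(210,250,390,335));print(rect("side",c,.073))
E
```

```text
clock 5.83 pos [0.4268 0.2236 0.1483] rpy [-1.574 -0.01  -2.964] F [-0.8 -0.5 -1.6] gap 0.563
dxyz cm [-0.6   4.82 -0.13] axyz [0.003 0.002 0.01 ]
(array([493.1, 236.6]), array([180.6,  67.8]), 10.2)
```

View pics/s4.png

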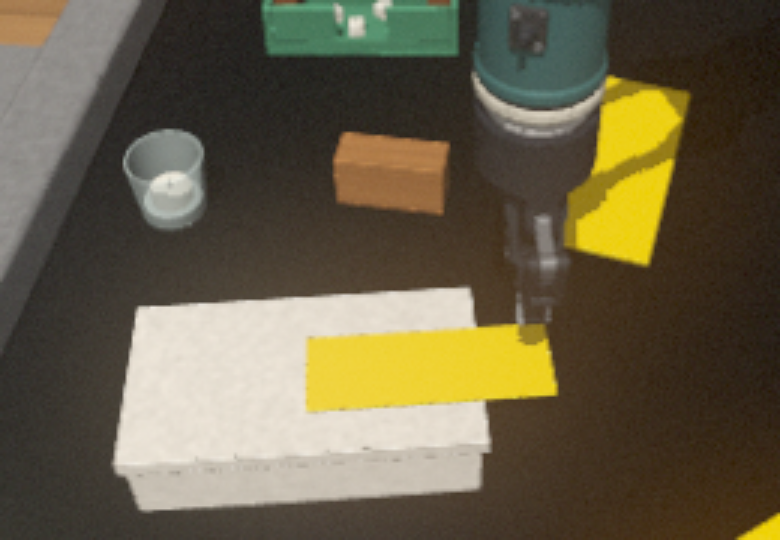

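The crop shows the lid flat, with its end overhanging at crop (550,365). I line up over the end and finish opening before going down.

>>> {"api": "move_arm", "payload": {"series": [{"dx":-0.6,"dy":0,"dz":-0.1,"ax":0,"ay":0,"az":0.01,"gripper":8.5},{"dx":-0.6,"dy":0,"dz":-0.1,"ax":0,"ay":0,"az":0.01,"gripper":8.5},{"dx":-0.6,"dy":1.5,"dz":-0.1,"ax":0,"ay":0,"az":0.01,"gripper":8.5},{"dx":-0.6,"dy":3,"dz":-0.1,"ax":0,"ay":0,"az":0.01,"gripper":8.5},{"dx":-0.6,"dy":3,"dz":-0.1,"ax":0,"ay":0,"az":0.01,"gripper":8.5}]}}

```text
clock: 6.3
ee_pos: [0.435, 0.2261, 0.1165]
eef_rot: [-1.573, 0.001, -2.964]
contact_force: [-1.1, -1.0, -1.1]
finger_gap: 0.998
```

```bash
python3 go.py .432 .226 .045 -2.966
python3 - <<'E'
from h import *
p,d=snapshot("top"); 
cv2.imwrite("pics/t5.png",cv2.resize(p[120:300,180:380],None,fx=3,fy=3))
p,d=snapshot("side"); 
cv2.imwrite("pics/s5.png",cv2.resize(p[200:340,280:420],None,fx=4,fy=4))
E
```

```text
clock 6.3 pos [0.435  0.2261 0.1165] rpy [-1.573e+00  1.000e-03 -2.964e+00] F [-1.1 -1.  -1.1] gap 0.998
dxyz cm [ 0.3   7.15 -0.03] axyz [ 0.002  0.002 -0.001]
```

View pics/t5.png

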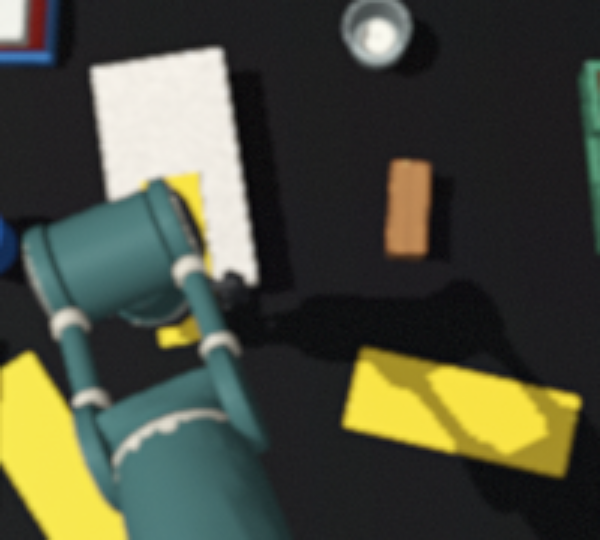

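View pics/s5.png

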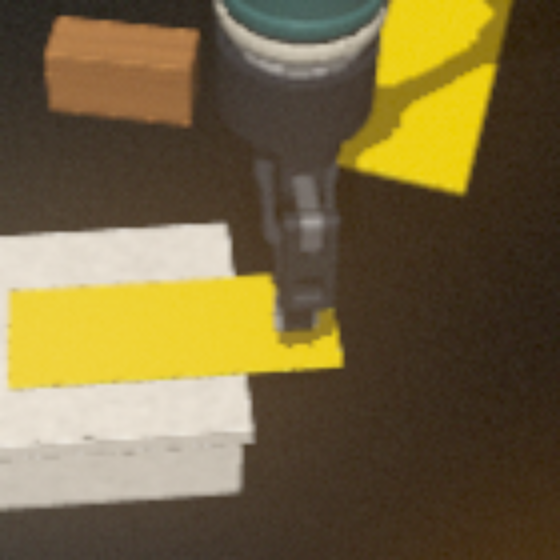

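>>> {"api": "move_arm", "payload": {"series": [{"dx":0.3,"dy":1.5,"dz":0,"ax":0,"ay":0,"az":0,"gripper":8.5},{"dx":0.3,"dy":3,"dz":0,"ax":0,"ay":0,"az":0,"gripper":8.5},{"dx":0.3,"dy":4,"dz":0,"ax":0,"ay":0,"az":0,"gripper":8.5},{"dx":0.3,"dy":5,"dz":0,"ax":0,"ay":0,"az":0,"gripper":8.5},{"dx":0.3,"dy":5,"dz":0,"ax":0,"ay":0,"az":0,"gripper":8.5}]}}

```text
clock: 6.82
ee_pos: [0.4325, 0.2259, 0.0671]
eef_rot: [-1.573, 0.001, -2.964]
contact_force: [-0.2, -0.7, -0.4]
finger_gap: 0.996
```

```bash
python3 go.py .432 .226 .045 -2.966
python3 - <<'E'
from h import *
p,d=snapshot("side"); 
cv2.imwrite("pics/s6.png",cv2.resize(p[200:340,280:420],None,fx=4,fy=4))
c,m=blob(p,(20,120,80),(35,255,255),roi=(210,250,390,335));print(rect("side",c,.073))
E
```

```text
clock 6.82 pos [0.4325 0.2259 0.0671] rpy [-1.573e+00  1.000e-03 -2.964e+00] F [-0.2 -0.7 -0.4] gap 0.996
dxyz cm [ 0.05  2.21 -0.02] axyz [ 0.002  0.002 -0.001]
(array([509.5, 240. ]), array([146.7,  67.6]), 10.47)
```

View pics/s6.png

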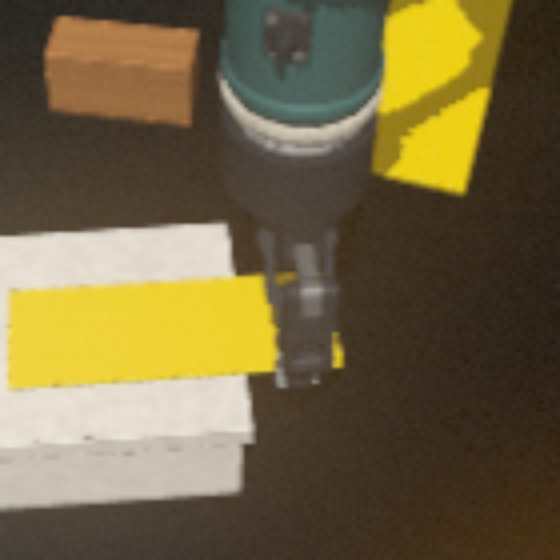

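The near finger clears the lid's near long side, with its tip at crop (300,380), and nothing is touched. Down to grasp height, then close.

>>> {"api": "move_arm", "payload": {"series": [{"dx":0,"dy":1,"dz":0,"ax":0,"ay":0,"az":0,"gripper":8.5},{"dx":0,"dy":2.2,"dz":0,"ax":0,"ay":0,"az":0,"gripper":8.5},{"dx":0,"dy":2.2,"dz":0,"ax":0,"ay":0,"az":0,"gripper":8.5},{"dx":0,"dy":2.2,"dz":0,"ax":0,"ay":0,"az":0,"gripper":5.8},{"dx":0,"dy":2.2,"dz":0,"ax":0,"ay":0,"az":0,"gripper":5.8},{"dx":0,"dy":2.2,"dz":0,"ax":0,"ay":0,"az":0,"gripper":5.8},{"dx":0,"dy":2.2,"dz":0,"ax":0,"ay":0,"az":0,"gripper":5.8},{"dx":0,"dy":2.2,"dz":0,"ax":0,"ay":0,"az":0,"gripper":5.8}], "squeeze": 50}}

```text
clock: 7.53
ee_pos: [0.4335, 0.2264, 0.0467]
eef_rot: [-1.574, 0.003, -2.964]
contact_force: [-1.0, -0.5, 1.8]
finger_gap: 0.729
```

```bash
python3 go.py .432 .226 .125 -2.966
python3 - <<'E'
from h import *
p,d=snapshot("side"); 
cv2.imwrite("pics/s7.png",cv2.resize(p[200:340,240:420],None,fx=4,fy=4))
E
```

```text
clock 7.53 pos [0.4335 0.2264 0.0467] rpy [-1.574  0.003 -2.964] F [-1.  -0.5  1.8] gap 0.729
dxyz cm [ 0.14 -7.83 -0.01] axyz [ 0.003  0.002 -0.003]
```

View pics/s7.png

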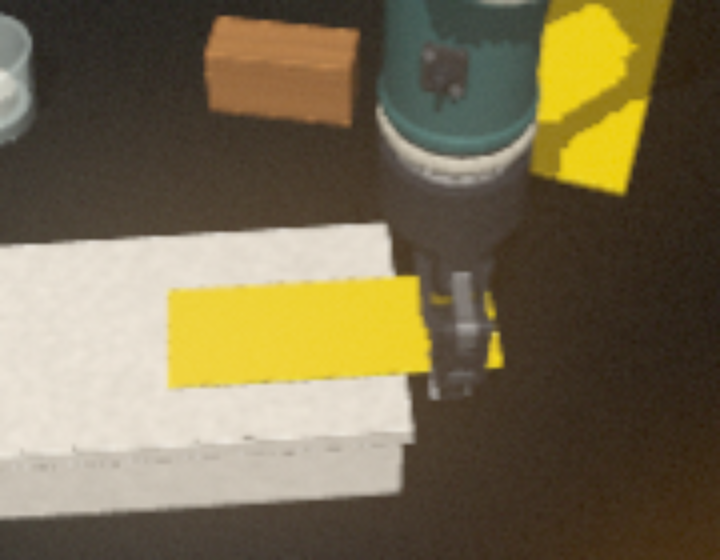

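The gap stopped at 0.729 (about 62 mm) with 58 mm commanded, so the lid is gripped. Lift a little and check.

>>> {"api": "move_arm", "payload": {"series": [{"dx":0,"dy":0,"dz":0,"ax":0,"ay":0,"az":0,"gripper":5.0},{"dx":0,"dy":-0.5,"dz":0,"ax":0,"ay":0,"az":0,"gripper":5.0},{"dx":0,"dy":-1,"dz":0,"ax":0,"ay":0,"az":0,"gripper":5.0},{"dx":0,"dy":-2,"dz":0,"ax":0,"ay":0,"az":0,"gripper":5.0},{"dx":0,"dy":-3,"dz":0,"ax":0,"ay":0,"az":0,"gripper":5.0},{"dx":0,"dy":-3,"dz":0,"ax":0,"ay":0,"az":0,"gripper":5.0}]}}

```text
clock: 8.08
ee_pos: [0.4355, 0.2272, 0.0796]
eef_rot: [-1.575, 0.008, -2.964]
contact_force: [0.0, 0.3, -0.2]
finger_gap: 0.727
```

```bash
python3 go.py .432 .226 .125 -2.966
python3 - <<'E'
from h import *
p,d=snapshot("side"); P=cloud("side",d)
cv2.imwrite("pics/s8.png",cv2.resize(p[200:340,240:420],None,fx=4,fy=4))
c,m=blob(p,(20,120,80),(35,255,255),roi=(210,240,390,335))
m=cv2.erode(m,np.ones((3,3)));z=P[m>0]; z=z[(z[:,1]>.15)&(z[:,1]<.33)]
A=np.c_[z[:,:2],np.ones(len(z))];f=np.linalg.lstsq(A,z[:,2],rcond=None)[0];print("slope",f, "z range",np.nanpercentile(z[:,2],[2,50,98]))
E
```

```text
clock 8.08 pos [0.4355 0.2272 0.0796] rpy [-1.575  0.008 -2.964] F [ 0.   0.3 -0.2] gap 0.727
dxyz cm [ 0.33 -4.55  0.04] axyz [ 0.004  0.002 -0.008]
slope [-5.79778275e-04 -9.83507553e-05  1.05986921e-01] z range [0.10350598 0.10563226 0.10783213]
```

View pics/s8.png

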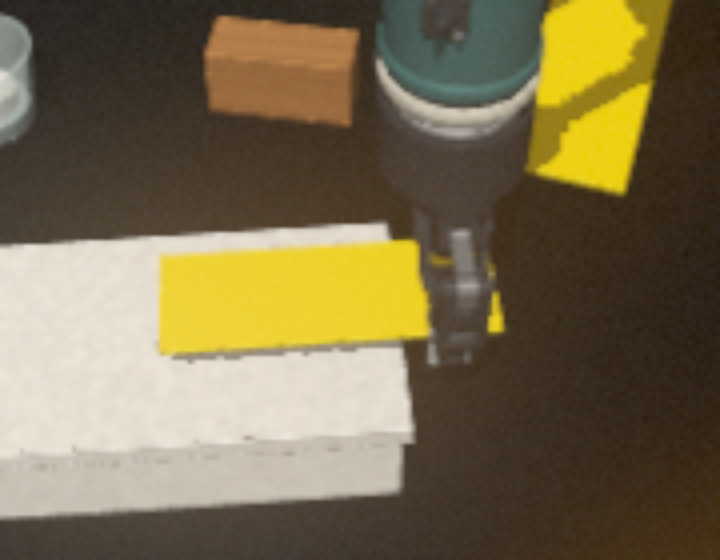

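The lid is held flat: slope under 0.001 rad, top at 0.106 with the TCP at 0.080, so its underside is about 23 mm above the TCP. Carry it to the block.

```bash
python3 go.py .4914 -.002 .13 -3.193
```

```text
clock 8.13 pos [0.4351 0.2271 0.0787] rpy [-1.575  0.007 -2.964] F [-0.3  0.3 -0.6] gap 0.728
dxyz cm [-1.54 -5.21 23.52] axyz [ 0.005  0.229 -0.006]
```

>>> {"api": "move_arm", "payload": {"series": [{"dx":0,"dy":-2.5,"dz":0,"ax":0,"ay":0,"az":0,"gripper":5},{"dx":0,"dy":-5.2,"dz":0,"ax":0,"ay":0,"az":0,"gripper":5},{"dx":-0.2,"dy":-5.2,"dz":3,"ax":0,"ay":0.04,"az":0,"gripper":5},{"dx":-0.4,"dy":-5.2,"dz":6,"ax":0,"ay":0.08,"az":0,"gripper":5},{"dx":-0.6,"dy":-5.2,"dz":9,"ax":0,"ay":0.12,"az":0,"gripper":5},{"dx":-0.8,"dy":-5.2,"dz":12,"ax":0,"ay":0.16,"az":0,"gripper":5},{"dx":-1,"dy":-5.2,"dz":15,"ax":0,"ay":0.2,"az":0,"gripper":5},{"dx":-1.2,"dy":-5.2,"dz":18,"ax":0.004,"ay":0.229,"az":-0.006,"gripper":5}]}}

```text
clock: 8.8
ee_pos: [0.4781, 0.0503, 0.1301]
eef_rot: [-1.571, 0.0, 3.088]
contact_force: [0.5, 0.5, -0.3]
finger_gap: 0.727
```

```bash
python3 go.py .4914 -.002 .1 -3.193
```

```text
clock 8.8 pos [0.4781 0.0503 0.1301] rpy [-1.571  0.     3.088] F [ 0.5  0.5 -0.3] gap 0.727
dxyz cm [-1.61  3.01  5.15] axyz [ 0.001 -0.002 -0.   ]
```

>>> {"api": "move_arm", "payload": {"series": [{"dx":-0.8,"dy":0,"dz":2.5,"ax":0,"ay":0,"az":0,"gripper":5},{"dx":-1.6,"dy":0,"dz":5.1,"ax":0,"ay":0,"az":0,"gripper":5},{"dx":-1.6,"dy":0,"dz":5.1,"ax":0,"ay":0,"az":0,"gripper":5},{"dx":-1.6,"dy":2,"dz":5.1,"ax":0,"ay":0,"az":0,"gripper":5},{"dx":-1.6,"dy":3,"dz":5.1,"ax":0,"ay":0,"az":0,"gripper":5},{"dx":-1.6,"dy":3,"dz":5.1,"ax":0,"ay":0,"az":0,"gripper":5},{"dx":-1.6,"dy":3,"dz":5.1,"ax":0,"ay":0,"az":0,"gripper":5}]}}

```text
clock: 9.38
ee_pos: [0.4899, -0.0009, 0.099]
eef_rot: [-1.572, -0.003, 3.089]
contact_force: [-0.1, -1.1, -0.3]
finger_gap: 0.731
```

```bash
python3 go.py .4914 -.002 .032 -3.193
python3 - <<'E'
from h import *
p,d=snapshot("side"); P=cloud("side",d)
cv2.imwrite("pics/s9.png",cv2.resize(p[130:270,230:420],None,fx=4,fy=4))
for z in (.123,.1245):
  c,m=blob(p,(20,120,80),(35,255,255),roi=(250,170,362,240));print(rect("side",c,z),cv2.contourArea(c))
m=cv2.erode(m,np.ones((3,3)));z=P[m>0];z=z[z[:,2]>.06]
print(np.nanpercentile(z,[2,50,98],axis=0).round(3))
A=np.c_[z[:,:2],np.ones(len(z))];print(np.linalg.lstsq(A,z[:,2],rcond=None)[0])
E
```

```text
clock 9.38 pos [ 0.4899 -0.0009  0.099 ] rpy [-1.572e+00 -3.000e-03  3.089e+00] F [-0.1 -1.1 -0.3] gap 0.731
dxyz cm [-0.17  6.7   0.11] axyz [ 0.001 -0.001  0.003]
(array([573.5,  -5.9]), array([141. ,  72.3]), -2.45) 853.5
(array([573.2,  -4.2]), array([140.6,  72.1]), -2.45) 853.5
[[ 0.467 -0.034  0.122]
 [ 0.568 -0.002  0.125]
 [ 0.637  0.028  0.127]]
[-0.00998613 -0.00082789  0.13037472]
```

View pics/s9.png

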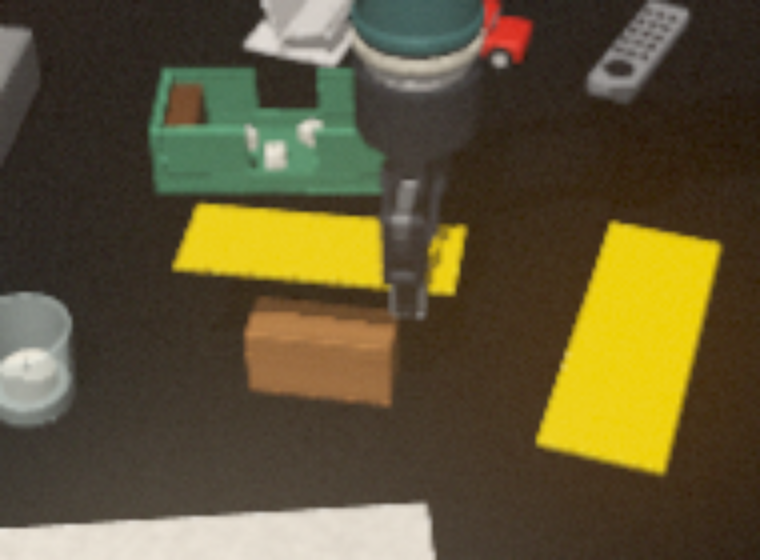

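The lid is over the block, level to 0.01 rad. Its far end is at x=.644, so the centre is about (.554,-.005). Lower it.

>>> {"api": "move_arm", "payload": {"series": [{"dx":0,"dy":1.5,"dz":0,"ax":0,"ay":0,"az":0,"gripper":5},{"dx":0,"dy":3,"dz":0,"ax":0,"ay":0,"az":0,"gripper":5},{"dx":0,"dy":4.5,"dz":0,"ax":0,"ay":0,"az":0,"gripper":5},{"dx":0,"dy":5.5,"dz":0,"ax":0,"ay":0,"az":0,"gripper":5},{"dx":0,"dy":6.0,"dz":0,"ax":0,"ay":0,"az":0,"gripper":5},{"dx":0,"dy":6.3,"dz":0,"ax":0,"ay":0,"az":0,"gripper":5},{"dx":0,"dy":6.4,"dz":0,"ax":0,"ay":0,"az":0,"gripper":5},{"dx":0,"dy":6.4,"dz":0,"ax":0,"ay":0,"az":0,"gripper":5}]}}

```text
clock: 10.1
ee_pos: [0.4913, -0.0007, 0.0363]
eef_rot: [-1.572, -0.0, 3.089]
contact_force: [0.5, 0.1, -0.3]
finger_gap: 0.729
```

```bash
python3 go.py .4914 -.002 .032 -3.193
python3 - <<'E'
from h import *
p,d=snapshot("side"); P=cloud("side",d)
cv2.imwrite("pics/s10.png",cv2.resize(p[130:270,230:420],None,fx=4,fy=4))
c,m=blob(p,(20,120,80),(35,255,255),roi=(250,170,362,240));print(rect("side",c,.058),cv2.contourArea(c))
m=cv2.erode(m,np.ones((3,3)));z=P[m>0];z=z[z[:,2]>.03]
print(np.nanpercentile(z,[2,50,98],axis=0).round(3))
E
```

```text
clock 10.1 pos [ 0.4913 -0.0007  0.0363] rpy [-1.572 -0.     3.089] F [ 0.5  0.1 -0.3] gap 0.729
dxyz cm [-0.02  0.43  0.12] axyz [ 0.001 -0.001  0.   ]
(array([577.3,  -8.9]), array([137.5,  72.2]), -2.28) 822.5
[[ 0.468 -0.035  0.06 ]
 [ 0.571 -0.002  0.062]
 [ 0.639  0.028  0.065]]
```

View pics/s10.png

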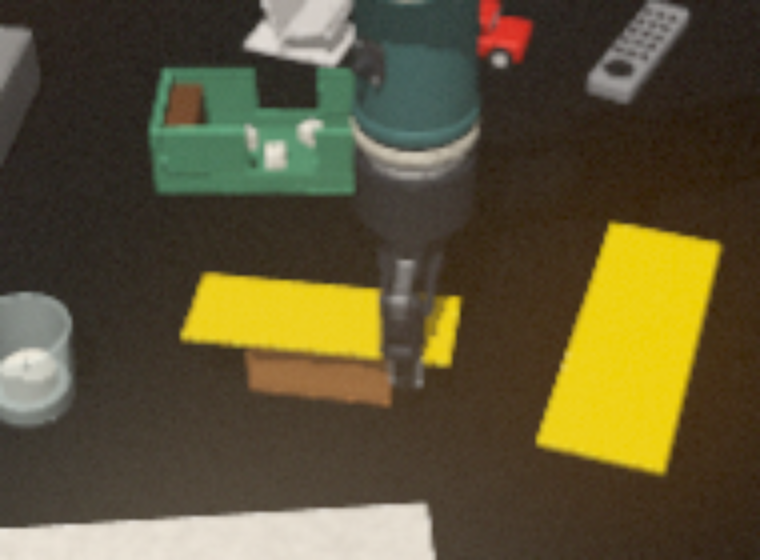

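Top at about 0.062, which leaves about 4 mm to the block. The lid is centred along the block. Lower until it touches.

>>> {"api": "move_arm", "payload": {"series": [{"dx":0,"dy":0.2,"dz":0,"ax":0,"ay":0,"az":0,"gripper":5},{"dx":0,"dy":0.4,"dz":0,"ax":0,"ay":0,"az":0,"gripper":5},{"dx":0,"dy":0.5,"dz":0,"ax":0,"ay":0,"az":0,"gripper":5},{"dx":0,"dy":0.5,"dz":0,"ax":0,"ay":0,"az":0,"gripper":5}]}}

```text
clock: 10.48
ee_pos: [0.4919, -0.0008, 0.0319]
eef_rot: [-1.572, 0.001, 3.089]
contact_force: [-0.5, 0.6, 2.2]
finger_gap: 0.731
```

>>> {"api": "move_arm", "payload": {"series": [{"dx":0,"dy":0.05,"dz":0,"ax":0,"ay":0,"az":0,"gripper":6.6},{"dx":0,"dy":0.05,"dz":0,"ax":0,"ay":0,"az":0,"gripper":7.5},{"dx":0,"dy":0.05,"dz":0,"ax":0,"ay":0,"az":0,"gripper":8.5},{"dx":0,"dy":0.05,"dz":0,"ax":0,"ay":0,"az":0,"gripper":8.5},{"dx":0,"dy":0.05,"dz":0,"ax":0,"ay":0,"az":0,"gripper":8.5}]}}

```text
clock: 10.9
ee_pos: [0.4918, -0.0008, 0.0313]
eef_rot: [-1.572, 0.001, 3.089]
contact_force: [-0.1, -1.2, -0.5]
finger_gap: 0.996
```

>>> {"api": "move_arm", "payload": {"series": [{"dx":0,"dy":-1,"dz":0,"ax":0,"ay":0,"az":0,"gripper":8.5},{"dx":0,"dy":-3,"dz":0,"ax":0,"ay":0,"az":0,"gripper":8.5},{"dx":0,"dy":-6,"dz":0,"ax":0,"ay":0,"az":0,"gripper":8.5},{"dx":0,"dy":-9,"dz":0,"ax":0,"ay":0,"az":0,"gripper":8.5},{"dx":0,"dy":-9,"dz":0,"ax":0,"ay":0,"az":0,"gripper":8.5}]}}

```text
clock: 11.32
ee_pos: [0.4966, -0.0011, 0.1284]
eef_rot: [-1.572, 0.013, 3.089]
contact_force: [1.2, -0.3, 0.5]
finger_gap: 0.995
```

```bash
python3 go.py .552 -.004 .1 -3.193
python3 - <<'E'
from h import *
p,d=snapshot("side"); P=cloud("side",d)
cv2.imwrite("pics/s11.png",cv2.resize(p[130:270,230:420],None,fx=4,fy=4))
c,m=blob(p,(20,120,80),(35,255,255),roi=(250,170,362,240));print(rect("side",c,.058),cv2.contourArea(c))
m=cv2.erode(m,np.ones((3,3)));z=P[m>0];z=z[z[:,2]>.03]
print(np.nanpercentile(z,[2,50,98],axis=0).round(3))
A=np.c_[z[:,:2],np.ones(len(z))];print(np.linalg.lstsq(A,z[:,2],rcond=None)[0])
E
```

```text
clock 11.32 pos [ 0.4966 -0.0011  0.1284] rpy [-1.572  0.013  3.089] F [ 1.2 -0.3  0.5] gap 0.995
dxyz cm [-5.51  2.91 -0.  ] axyz [ 0.001 -0.001 -0.013]
(array([554. ,  -3.6]), array([183.3,  71.8]), -3.04) 1144.5
[[ 0.469 -0.034  0.056]
 [ 0.552 -0.002  0.058]
 [ 0.638  0.028  0.061]]
[0.00132919 0.00381083 0.05777657]
```

View pics/s11.png

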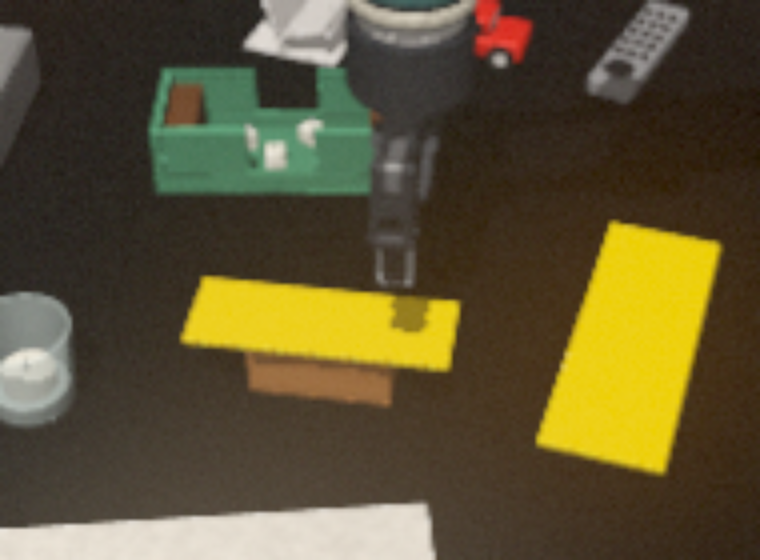

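The lid lies flat on the block (slope about 0.004, top at 0.058), centred at (.553,-.004) and let go. Next: move over its middle.

>>> {"api": "move_arm", "payload": {"series": [{"dx":-3,"dy":0,"dz":0,"ax":0,"ay":0,"az":-0.013,"gripper":8.5},{"dx":-5.6,"dy":0,"dz":0,"ax":0,"ay":0,"az":-0.013,"gripper":8.5},{"dx":-5.6,"dy":0,"dz":0,"ax":0,"ay":0,"az":-0.013,"gripper":8.5},{"dx":-5.6,"dy":1.5,"dz":0,"ax":0,"ay":0,"az":-0.013,"gripper":8.5},{"dx":-5.6,"dy":3,"dz":0,"ax":0,"ay":0,"az":-0.013,"gripper":8.5},{"dx":-5.6,"dy":3,"dz":0,"ax":0,"ay":0,"az":-0.013,"gripper":8.5},{"dx":-5.6,"dy":3,"dz":0,"ax":0,"ay":0,"az":-0.013,"gripper":8.5}]}}

```text
clock: 11.95
ee_pos: [0.5495, -0.0039, 0.095]
eef_rot: [-1.572, -0.007, 3.089]
contact_force: [-1.4, -0.4, -0.2]
finger_gap: 0.996
```

```bash
python3 go.py .553 -.004 .031 -3.194
```

```text
clock 11.95 pos [ 0.5495 -0.0039  0.095 ] rpy [-1.572 -0.007  3.089] F [-1.4 -0.4 -0.2] gap 0.996
dxyz cm [-0.4  6.4 -0. ] axyz [ 0.001 -0.     0.007]
```

>>> {"api": "move_arm", "payload": {"series": [{"dx":-0.4,"dy":1.5,"dz":0,"ax":0,"ay":0,"az":0.007,"gripper":8.5},{"dx":-0.4,"dy":3,"dz":0,"ax":0,"ay":0,"az":0.007,"gripper":8.5},{"dx":-0.4,"dy":4.2,"dz":0,"ax":0,"ay":0,"az":0.007,"gripper":8.5},{"dx":-0.4,"dy":4.2,"dz":0,"ax":0,"ay":0,"az":0.007,"gripper":8.5}]}}

```text
clock: 12.28
ee_pos: [0.5509, -0.004, 0.0508]
eef_rot: [-1.572, -0.005, 3.089]
contact_force: [-1.0, 0.0, 0.1]
finger_gap: 0.994
```

```bash
python3 go.py .553 -.004 .032 -3.194
python3 - <<'E'
from h import *
p,d=snapshot("side"); 
cv2.imwrite("pics/s12.png",cv2.resize(p[130:270,230:420],None,fx=4,fy=4))
E
```

```text
clock 12.28 pos [ 0.5509 -0.004   0.0508] rpy [-1.572 -0.005  3.089] F [-1.   0.   0.1] gap 0.994
dxyz cm [-0.22  1.88 -0.01] axyz [ 0.001 -0.     0.005]
```

View pics/s12.png

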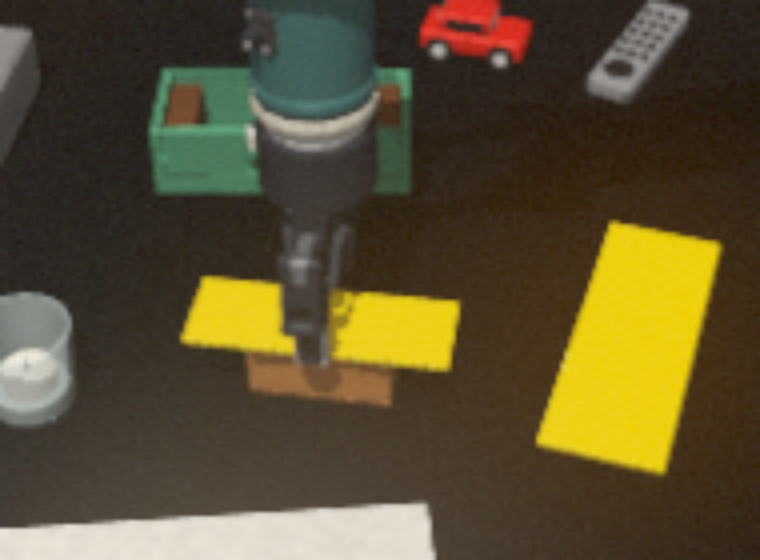

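The fingers straddle the middle of the lid, with the near tip at (312,355). Down and close.

>>> {"api": "move_arm", "payload": {"series": [{"dx":-0.2,"dy":1,"dz":0,"ax":0,"ay":0,"az":0.005,"gripper":8.5},{"dx":-0.2,"dy":1.8,"dz":0,"ax":0,"ay":0,"az":0.005,"gripper":8.5},{"dx":-0.2,"dy":1.9,"dz":0,"ax":0,"ay":0,"az":0.005,"gripper":8.5},{"dx":-0.2,"dy":1.9,"dz":0,"ax":0,"ay":0,"az":0.005,"gripper":5},{"dx":-0.2,"dy":1.9,"dz":0,"ax":0,"ay":0,"az":0.005,"gripper":5},{"dx":-0.2,"dy":1.9,"dz":0,"ax":0,"ay":0,"az":0.005,"gripper":5},{"dx":-0.2,"dy":1.9,"dz":0,"ax":0,"ay":0,"az":0.005,"gripper":5},{"dx":-0.2,"dy":1.9,"dz":0,"ax":0,"ay":0,"az":0.005,"gripper":5}]}}

```text
clock: 13.0
ee_pos: [0.5543, -0.0041, 0.0335]
eef_rot: [-1.572, 0.003, 3.089]
contact_force: [-0.4, 0.0, 1.8]
finger_gap: 0.73
```

>>> {"api": "move_arm", "payload": {"series": [{"dx":0,"dy":0,"dz":0,"ax":0,"ay":0,"az":0,"gripper":5},{"dx":0,"dy":-1,"dz":0,"ax":0,"ay":0,"az":0,"gripper":5},{"dx":0,"dy":-3,"dz":0,"ax":0,"ay":0,"az":0,"gripper":5},{"dx":0,"dy":-6,"dz":0,"ax":0,"ay":0,"az":0,"gripper":5},{"dx":0,"dy":-9,"dz":0,"ax":0,"ay":0,"az":0,"gripper":5},{"dx":0,"dy":-9,"dz":0,"ax":0,"ay":0,"az":0,"gripper":5}]}}

```text
clock: 13.5
ee_pos: [0.5588, -0.0044, 0.1309]
eef_rot: [-1.572, 0.014, 3.089]
contact_force: [0.2, -0.3, 0.1]
finger_gap: 0.727
```

```bash
python3 go.py .6165 -.2565 .11 -3.053
python3 - <<'E'
from h import *
p,d=snapshot("side"); P=cloud("side",d)
cv2.imwrite("pics/s13.png",cv2.resize(p[130:270,230:420],None,fx=4,fy=4))
c,m=blob(p,(20,120,80),(35,255,255),roi=(250,130,362,240))
m=cv2.erode(m,np.ones((3,3)));z=P[m>0];z=z[z[:,2]>.06]
print(np.nanpercentile(z,[2,50,98],axis=0).round(3))
A=np.c_[z[:,:2],np.ones(len(z))];print(np.linalg.lstsq(A,z[:,2],rcond=None)[0])
print(rect("side",c,np.nanmedian(z[:,2])))
E
```

```text
clock 13.5 pos [ 0.5588 -0.0044  0.1309] rpy [-1.572  0.014  3.089] F [ 0.2 -0.3  0.1] gap 0.727
dxyz cm [-7.06  2.18 24.88] axyz [-0.    -0.141 -0.014]
[[ 0.473 -0.033  0.153]
 [ 0.538 -0.001  0.156]
 [ 0.643  0.029  0.159]]
[ 0.01333722 -0.00267003  0.14845306]
(array([5.119e+02, 4.000e-01]), array([89.5, 72.5]), -2.34)
```

View pics/s13.png

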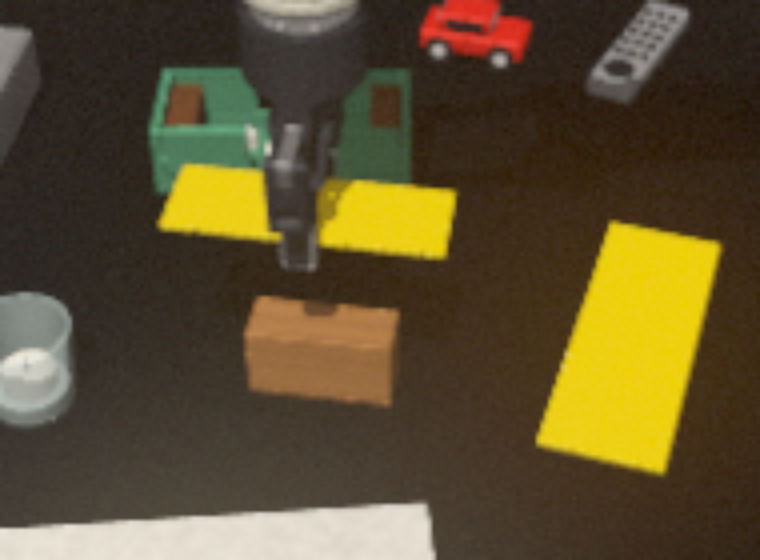

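The lid is held level by its middle (gap 0.727, top 25 mm above the TCP). Carry it above the box.

>>> {"api": "move_arm", "payload": {"series": [{"dx":-1,"dy":0,"dz":3.5,"ax":0,"ay":-0.02,"az":-0.005,"gripper":5},{"dx":-2,"dy":0,"dz":7,"ax":0,"ay":-0.04,"az":-0.01,"gripper":5},{"dx":-3,"dy":0,"dz":10.5,"ax":0,"ay":-0.06,"az":-0.014,"gripper":5},{"dx":-4,"dy":0,"dz":14,"ax":0,"ay":-0.08,"az":-0.014,"gripper":5},{"dx":-5,"dy":0,"dz":17.5,"ax":0,"ay":-0.1,"az":-0.014,"gripper":5},{"dx":-6,"dy":0,"dz":21,"ax":0,"ay":-0.12,"az":-0.014,"gripper":5},{"dx":-7,"dy":0,"dz":24,"ax":0,"ay":-0.141,"az":-0.014,"gripper":5},{"dx":-7.1,"dy":0,"dz":24.9,"ax":0,"ay":-0.141,"az":-0.014,"gripper":5}]}}

```text
clock: 14.22
ee_pos: [0.6157, -0.2612, 0.1283]
eef_rot: [-1.569, -0.002, -3.055]
contact_force: [0.9, 0.4, -0.3]
finger_gap: 0.727
```

```bash
python3 go.py .6175 -.2565 .085 -3.052
```

```text
clock 14.22 pos [ 0.6157 -0.2612  0.1283] rpy [-1.569e+00 -2.000e-03 -3.055e+00] F [ 0.9  0.4 -0.3] gap 0.727
dxyz cm [-0.23  4.33 -0.46] axyz [-0.002 -0.003  0.002]
```

>>> {"api": "move_arm", "payload": {"series": [{"dx":-0.2,"dy":0,"dz":-0.4,"ax":-0.002,"ay":-0.003,"az":0.002,"gripper":5},{"dx":-0.2,"dy":1.5,"dz":-0.4,"ax":-0.002,"ay":-0.003,"az":0.002,"gripper":5},{"dx":-0.2,"dy":3,"dz":-0.4,"ax":-0.002,"ay":-0.003,"az":0.002,"gripper":5},{"dx":-0.2,"dy":4.3,"dz":-0.4,"ax":-0.002,"ay":-0.003,"az":0.002,"gripper":5},{"dx":-0.2,"dy":4.3,"dz":-0.4,"ax":-0.002,"ay":-0.003,"az":0.002,"gripper":5},{"dx":-0.2,"dy":4.3,"dz":-0.4,"ax":-0.002,"ay":-0.003,"az":0.002,"gripper":5}]}}

```text
clock: 14.72
ee_pos: [0.6158, -0.2554, 0.0836]
eef_rot: [-1.573, -0.003, -3.051]
contact_force: [1.1, -0.4, -0.6]
finger_gap: 0.726
```

```bash
python3 go.py .6175 -.2565 .04 -3.052
python3 - <<'E'
from h import *
for n,r in(("side",(100,220,230,350)),("top",(115,230,340,460))):
    p,d=snapshot(n); y0,y1,x0,x1=r; P=cloud(n,d)
    cv2.imwrite(f"pics/{n}14.png",cv2.resize(p[y0:y1,x0:x1],None,fx=5,fy=5,interpolation=cv2.INTER_CUBIC))
    c,m=blob(p,(20,120,80),(35,255,255),roi=(x0,y0,x1,y1))
    z=P[cv2.erode(m,np.ones((3,3)))>0];z=z[(z[:,2]>.06)&(z[:,1]<-.15)];print(n,np.nanpercentile(z,[2,50,98],axis=0).round(3))
    A=np.c_[z[:,:2],np.ones(len(z))];print(np.linalg.lstsq(A,z[:,2],rcond=None)[0])
    uv=np.argwhere(m>0)[:,::-1].astype(float);q=onplane(n,uv,.1095)[:,:2].astype(np.float32)*1000
    q=q[(q[:,1]<-200)&(q[:,1]>-310)]
    cc,s,a=cv2.minAreaRect(q);print(cc,s,a)
E
```

```text
clock 14.72 pos [ 0.6158 -0.2554  0.0836] rpy [-1.573e+00 -3.000e-03 -3.051e+00] F [ 1.1 -0.4 -0.6] gap 0.726
dxyz cm [-0.17  4.36  0.14] axyz [0.003 0.001 0.003]
side [[ 0.531 -0.285  0.105]
 [ 0.601 -0.251  0.109]
 [ 0.701 -0.22   0.112]]
[-0.01267392  0.01508911  0.12034141]
(616.5792236328125, -252.7029571533203) (182.28518676757812, 73.97579956054688) 5.011246204376221
top [[ 0.662 -0.243  0.102]
 [ 0.687 -0.227  0.109]
 [ 0.702 -0.219  0.115]]
[ 0.00719686 -0.01685769  0.09994894]
(682.4708251953125, -229.73403930664062) (32.051795959472656, 53.71437072753906) 88.83029174804688
```

View pics/side14.png

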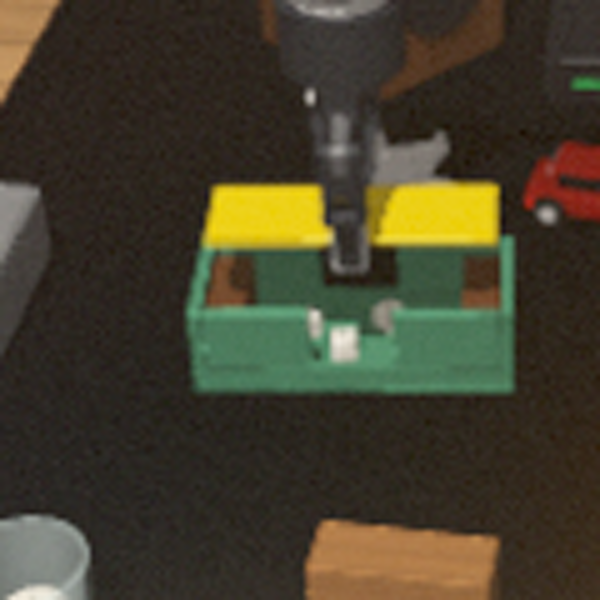

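View pics/top14.png

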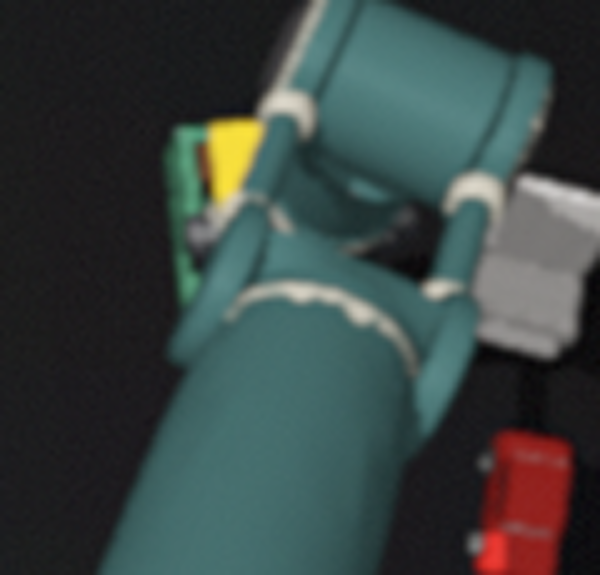

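Over the box the lid sits about 1 mm from centre, with yaw 5.0° against the box's 5.1°. Lower it to just above the rim and compare in one view.

>>> {"api": "move_arm", "payload": {"series": [{"dx":-0.15,"dy":1,"dz":0.1,"ax":0,"ay":0.001,"az":0.003,"gripper":5},{"dx":-0.15,"dy":2,"dz":0.1,"ax":0,"ay":0.001,"az":0.003,"gripper":5},{"dx":-0.15,"dy":3,"dz":0.1,"ax":0,"ay":0.001,"az":0.003,"gripper":5},{"dx":-0.15,"dy":3.8,"dz":0.1,"ax":0,"ay":0.001,"az":0.003,"gripper":5},{"dx":-0.15,"dy":3.8,"dz":0.1,"ax":0,"ay":0.001,"az":0.003,"gripper":5}]}}

```text
clock: 15.23
ee_pos: [0.6171, -0.2565, 0.0446]
eef_rot: [-1.574, -0.001, -3.053]
contact_force: [-0.1, 0.8, -0.2]
finger_gap: 0.726
```

```bash
python3 go.py .617 -.2565 .026 -3.052
python3 - <<'E'
from h import *
p,d=snapshot("side"); cv2.imwrite("pics/s15.png",cv2.resize(p[130:190,250:350],None,fx=7.5,fy=7.5,interpolation=cv2.INTER_CUBIC))
E
```

```text
clock 15.23 pos [ 0.6171 -0.2565  0.0446] rpy [-1.574e+00 -1.000e-03 -3.053e+00] F [-0.1  0.8 -0.2] gap 0.726
dxyz cm [0.   1.86 0.  ] axyz [ 0.003 -0.001  0.001]
```

View pics/s15.png

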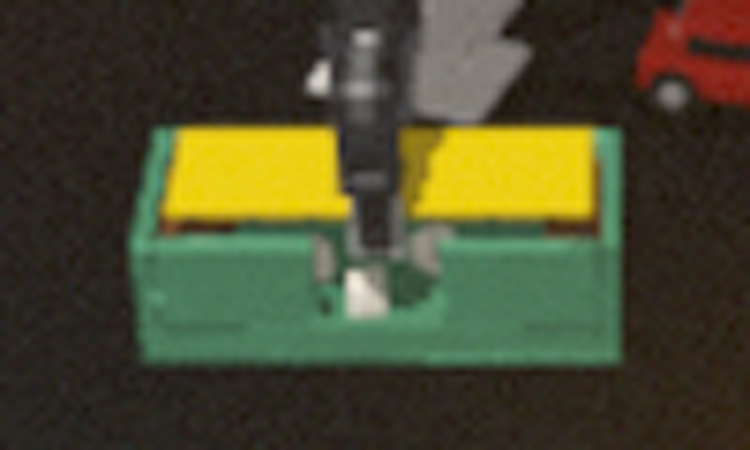

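The lid is centred between the end walls (crop columns 163–598 inside roughly 153–603), and the finger is in the middle of the notch. Lower it in.

>>> {"api": "move_arm", "payload": {"series": [{"dx":-0.05,"dy":0.5,"dz":0,"ax":0,"ay":0,"az":0,"gripper":5},{"dx":-0.08,"dy":1,"dz":0,"ax":0,"ay":0,"az":0,"gripper":5},{"dx":-0.08,"dy":1.4,"dz":0,"ax":0,"ay":0,"az":0,"gripper":5},{"dx":-0.08,"dy":1.6,"dz":0,"ax":0,"ay":0,"az":0,"gripper":5},{"dx":-0.08,"dy":1.6,"dz":0,"ax":0,"ay":0,"az":0,"gripper":5}]}}

```text
clock: 15.7
ee_pos: [0.6182, -0.2565, 0.0291]
eef_rot: [-1.573, -0.001, -3.053]
contact_force: [0.9, -0.3, -0.8]
finger_gap: 0.725
```

```bash
python3 go.py .617 -.2565 .027 -3.052
python3 - <<'E'
from h import *
p,d=snapshot("side"); P=cloud("side",d);cv2.imwrite("pics/s16.png",cv2.resize(p[130:190,250:350],None,fx=7.5,fy=7.5,interpolation=cv2.INTER_CUBIC))
c,m=blob(p,(20,120,80),(35,255,255),roi=(250,130,350,190));z=P[cv2.erode(m,np.ones((3,3)))>0];z=z[(z[:,2]>.04)&(z[:,1]<-.15)];print(np.nanpercentile(z,[2,50,98],axis=0).round(3))
E
```

```text
clock 15.7 pos [ 0.6182 -0.2565  0.0291] rpy [-1.573e+00 -1.000e-03 -3.053e+00] F [ 0.9 -0.3 -0.8] gap 0.725
dxyz cm [ 0.12  0.21 -0.01] axyz [ 0.003 -0.001  0.001]
[[ 0.534 -0.285  0.052]
 [ 0.602 -0.258  0.054]
 [ 0.704 -0.23   0.058]]
```

View pics/s16.png

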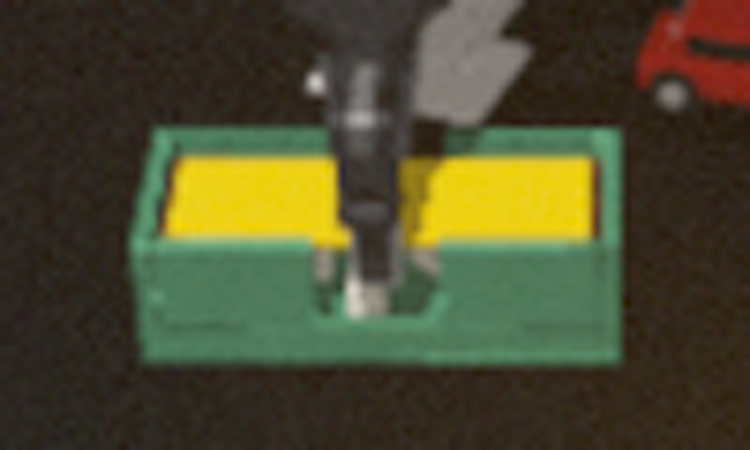

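The lid is inside the rim, top about 0.0545, with no force yet. Lower the last 1–2 mm until it touches.

>>> {"api": "move_arm", "payload": {"series": [{"dx":0,"dy":0.15,"dz":0,"ax":0,"ay":0,"az":0,"gripper":5},{"dx":0,"dy":0.2,"dz":0,"ax":0,"ay":0,"az":0,"gripper":5},{"dx":0,"dy":0.25,"dz":0,"ax":0,"ay":0,"az":0,"gripper":5},{"dx":0,"dy":0.25,"dz":0,"ax":0,"ay":0,"az":0,"gripper":5}]}}

```text
clock: 16.08
ee_pos: [0.6189, -0.2568, 0.0285]
eef_rot: [-1.573, 0.001, -3.052]
contact_force: [-2.3, 1.8, 5.6]
finger_gap: 0.726
```

Contact at 5.6 N, at the height expected for the ledges. Release and rise.

>>> {"api": "move_arm", "payload": {"series": [{"dx":0,"dy":0,"dz":0,"ax":0,"ay":0,"az":0,"gripper":6.6},{"dx":0,"dy":0,"dz":0,"ax":0,"ay":0,"az":0,"gripper":7.5},{"dx":0,"dy":0,"dz":0,"ax":0,"ay":0,"az":0,"gripper":8.5},{"dx":0,"dy":0,"dz":0,"ax":0,"ay":0,"az":0,"gripper":8.5},{"dx":0,"dy":0,"dz":0,"ax":0,"ay":0,"az":0,"gripper":8.5}]}}

```text
clock: 16.5
ee_pos: [0.6187, -0.2568, 0.0283]
eef_rot: [-1.573, 0.0, -3.053]
contact_force: [-0.5, -0.5, -0.3]
finger_gap: 0.994
```

>>> {"api": "move_arm", "payload": {"series": [{"dx":0,"dy":-1,"dz":0,"ax":0,"ay":0,"az":0,"gripper":8.5},{"dx":0,"dy":-3,"dz":0,"ax":0,"ay":0,"az":0,"gripper":8.5},{"dx":0,"dy":-6,"dz":0,"ax":0,"ay":0,"az":0,"gripper":8.5},{"dx":0,"dy":-9,"dz":0,"ax":0,"ay":0,"az":0,"gripper":8.5},{"dx":0,"dy":-13,"dz":0,"ax":0,"ay":0,"az":0,"gripper":8.5},{"dx":0,"dy":-17,"dz":0,"ax":0,"ay":0,"az":0,"gripper":8.5},{"dx":0,"dy":-17,"dz":0,"ax":0,"ay":0,"az":0,"gripper":8.5},{"dx":0,"dy":-17,"dz":0,"ax":0,"ay":0,"az":0,"gripper":8.5}]}}

```text
clock: 17.17
ee_pos: [0.6213, -0.2583, 0.204]
eef_rot: [-1.568, 0.008, -3.052]
contact_force: [-0.4, -0.6, -0.8]
finger_gap: 0.994
```

>>> {"api": "move_arm", "payload": {"series": [{"dx":4,"dy":0,"dz":-4,"ax":0,"ay":0,"az":0,"gripper":8.5},{"dx":7,"dy":0,"dz":-8,"ax":0,"ay":0,"az":0,"gripper":8.5},{"dx":10,"dy":0,"dz":-12,"ax":0,"ay":0,"az":0,"gripper":8.5},{"dx":14,"dy":0,"dz":-16,"ax":0,"ay":0,"az":0,"gripper":8.5},{"dx":14,"dy":0,"dz":-20,"ax":0,"ay":0,"az":0,"gripper":8.5},{"dx":14,"dy":0,"dz":-24,"ax":0,"ay":0,"az":0,"gripper":8.5},{"dx":14,"dy":0,"dz":-24,"ax":0,"ay":0,"az":0,"gripper":8.5},{"dx":14,"dy":0,"dz":-24,"ax":0,"ay":0,"az":0,"gripper":8.5}]}}

```text
clock: 17.83
ee_pos: [0.4569, -0.0271, 0.2003]
eef_rot: [-1.571, 0.004, -3.049]
contact_force: [0.1, 1.6, 0.4]
finger_gap: 0.997
```

Run:
```python
from h import *
print(sense()["clock"],sense()["contact_force"].round(1))
for n,r in(("side",(120,200,240,350)),("top",(115,240,340,470))):
    p,d=snapshot(n); P=cloud(n,d); y0,y1,x0,x1=r
    cv2.imwrite(f"pics/{n}17.png",cv2.resize(p[y0:y1,x0:x1],None,fx=5,fy=5,interpolation=cv2.INTER_CUBIC))
    c,m=blob(p,(20,120,80),(35,255,255),roi=(x0,y0,x1,y1));print(n,rect(n,c,.053))
    z=P[cv2.erode(m,np.ones((3,3)))>0];z=z[(z[:,2]>.03)];print(np.nanpercentile(z,[2,50,98],axis=0).round(4))
    A=np.c_[z[:,:2],np.ones(len(z))];print(np.linalg.lstsq(A,z[:,2],rcond=None)[0])
```

```text
17.8333 [0.1 1.6 0.4]
side (array([ 620.9, -257.1]), array([183.8,  72.8]), 5.13)
[[ 0.5355 -0.2869  0.0512]
 [ 0.6192 -0.2567  0.054 ]
 [ 0.7032 -0.2283  0.0567]]
[6.69131419e-05 5.87354640e-03 5.54558240e-02]
top (array([ 618.1, -258.3]), array([186. ,  71.4]), 5.14)
[[ 0.5332 -0.2901  0.0464]
 [ 0.6172 -0.2582  0.0529]
 [ 0.703  -0.2252  0.0593]]
[-0.00094294  0.00244047  0.05409801]
```

View pics/side17.png

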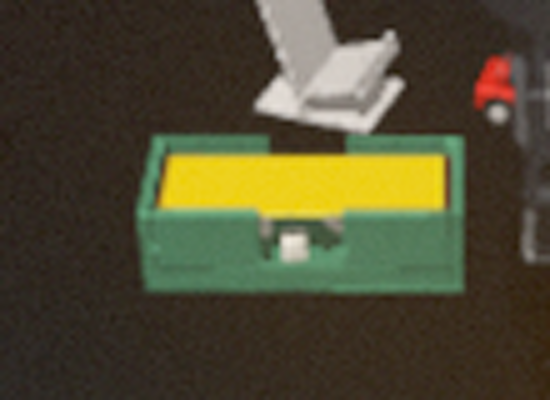

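View pics/top17.png

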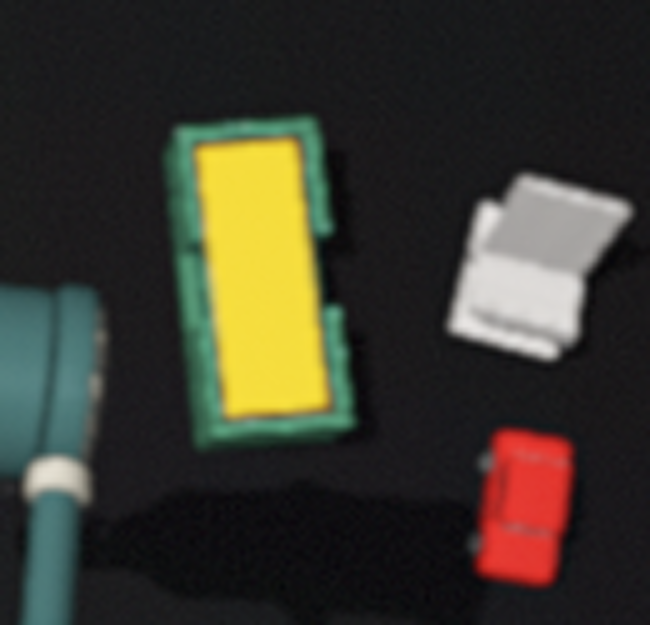

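Both views show the lid flat inside the rim, with an even gap all round. Top is at about 0.0535, slope under 0.006, yaw 5.1°. The car and phone stand have not moved, and the arm is clear.

```bash
python3 -c "
from plant import *
print(finish_job())"
```

```text
the job is handed in; nothing more can be done
None
```

The lid is in the green dice box and the job is handed in, at about 18 s on the robot clock. No verdict was reported.

**What I did:**
- I dragged the smallest yellow lid about 97 mm towards the robot with closed fingertips, so its front end stuck out about 53 mm.
- I gripped that end from above by its two long sides, about 60 mm from the lid's middle, rather than pinching it across its thickness. I then lifted it.
- I laid it on the wooden block, about 1–2 mm off the block's centre, and let go.
- I gripped it again within about 2 mm of its middle, lowered it through the finger notches until it touched the ledges at 5.6 N, released it and moved the arm away.

**Last checks:**
- **Height and tilt:** the lid's top is at about 0.053–0.054 m, so its underside is at about 0.050–0.051 m. The tilt is under 0.006 rad.
- **Direction:** its yaw is 5.1°, the same as the box's.
- **Centring:** it is within about 2–4 mm of the box centre and sits inside the rim all round in both views. The two cameras disagree by about 3 mm in x (0.618 and 0.621 m), close to the 2 mm calibration error.
- **Touching and other things:** the gripper was empty and clear of everything. The toy car and phone stand looked unmoved in the last picture. I did not measure the tealight, dice cup or remote again, but the moves stayed clear of all three.

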